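# Sort the kiln furniture after unloading

## Robot

A 6-joint arm with a two-finger parallel gripper is mounted at the origin on the work surface. World frame = base frame: x ahead of the robot, y to its left, z up, the work surface at z = 0. Lengths are in m, angles in rad, forces in N, time in s.
With the tool pointing down it reaches from about 0.325 to 0.85 m from the base axis. Payload 4.4 kg.
Tool frame: the origin (TCP) lies midway between the tips of the shut fingers; the grasp point (between the pads) lies 19 mm behind it; x points along the fingers, z is the direction in which the jaws open and shut, and the axes are right-handed (so a half turn about x gives the same grasp; the last joint's range is limited). The gripper opens to 94 mm and grips with 3 to 60 N. Pads are 16 mm wide; open, the fingers measure 119 mm over their backs; the gripper's body (75 mm by 177 mm) begins 78 mm behind the grasp point.
Start: joints at [-1.264, 0.207, 1.542, -0, 1.393, -0.15], TCP at [0.254, -0.516, 0.205] pointing down, gripper open.
Joint ranges: [-2.73, 2.73], [-0.86, 2.22], [0.23, 2.46], [-1.11, 4.25], [0.08, 2.63], [-2.82, 2.82]. Speed limits (rad/s): [2.79, 2.79, 3.14, 3.14, 3.14, 3.14].

## Interface

Orientations are given as a unit quaternion [w, x, y, z].
In Python, from cell import * gives the robot as it stands.
- The arm moves only by the tool play_rows, never from a script. Its argument "rows" is a list of rows, each an object with "slide": the shift along the tool's x, y, z in m, a list of three; "angular": the turn, a rotation vector about the tool's x, y, z in degrees, a list of three. In form: [{"slide": [x, y, z], "angular": [rx, ry, rz]}, ...]. A call has 1 to 20 rows; each row shifts and turns the pose as measured when the row begins, along the tool's axes as they then stand; what a row does not reach is not made up. A row lasts 1/8 s, in which the tool goes at most 62.5 mm and 10.7 degrees, less where a joint would pass 70% of its speed; a pose out of reach is approached as far as the arm can. A call with a gripper value outside its range is refused whole. "hand" is the opening, from 0 (shut) to 1 (fully open), set as the call begins (left out, the last holds). The fingers move at their own pace and stop on an object; the grip force is fixed at half the most. Time passes only in rows, so rows that do not move let the fingers close. It gives the time, the measured TCP pose, the force and the opening at its end, in the units of the state.
- get_state(): the state, without advancing time (a new reading comes with each control period).
- grab_frame(name): name is "scene" or "side" or "wrist"; returns a dict with "color" (420x560x3 uint8, blue, green, red), "vertical_fov" (degrees; the focal length in pixels is half the picture's height over the tangent of half this angle, whatever the lens; pixels are square), "cx", "cy" (the principal point, pixels), "R" (3x3) and "t" (3): a world point X has camera coordinates R X + t; the wrist camera has in their place "T_tool_cam" (4x4, takes a point from camera to tool coordinates, whose origin is the TCP and whose axes are the tool frame's). Camera axes: x right, y down, z forward; pixel columns grow to the right and rows downward; lengths in m; the calibration is good to about 2 mm. A picture is of the moment at which its call begins: read the wrist's pose just before it. There is no depth.
- close_job(): hands the job in, once; it reports no verdict.
The state is a dict: "t": time; "joint_pos": joint angles; "qvel": joint speeds; "effort": joint torques, N m; "tcp_pos": TCP position; "orientation": TCP orientation; "force": force on the tool from outside, world axes, zero at the start; "wrist_torque": the same for the moment, N m; "finger_gap": finger opening in m.
Only numpy, scipy, OpenCV 4.12 (cv2) and the standard library are available. Lean on these libraries where they do the work, as an engineer would, in place of code of your own. Each camera call takes 0.05 s, during which the arm holds its last target.

## Task

Put away the kiln furniture lying on the bench: stand the round prop and the square prop upright, and lay the setter bar flat, each in the tray that shows a sample of its kind. Press the steel latch button on the wooden cone box so that its drawer springs open, set the cone pack standing on the drawer's floor without ever tipping it over, and leave the drawer open.

Things in the scene. Friction and masses are not known exactly. Their poses are not given: they have to be found in the camera images.
- round_prop: loose round kiln prop of buff fireclay with a round dark bore on top: upright cylinder, 42 mm diameter, 55 mm tall, about 0.11 kg. Origin: centre of its underside; z up.
- square_prop: loose square kiln prop of buff fireclay with a dark cross-shaped groove on top: upright block 40 x 40 mm, 55 mm tall, about 0.13 kg. Origin: centre of its underside; x and y square to its sides, z up.
- bar: loose setter bar of buff fireclay with two dark cross lines on top: lying block, 66 mm long along its x, 20 mm wide along y, 26 mm tall, about 0.07 kg. Origin: centre of its underside; z up.
- cone_pack: loose cone pack: buff fireclay base 54 mm long along its x, 22 mm wide along y, 20 mm tall, with three thin upright cones in a row along x on top, 44 mm tall overall, about 0.06 kg. Grip the base across y. Origin: centre of its underside; z up.
- tray_round: fixed light-wood tray. Origin: underside, below the centre of its open bay; z up. Bay 88 mm (x) by 72 mm (y) inside, floor 4 mm above the origin, walls 3 mm thick, 15 mm tall. At the +x end a solid ledge (x = 44 to 79 mm, 15 mm tall) carries a fixed sample 12 mm high: a slice of round prop, 42 mm diameter. The round prop belongs in this bay.
- tray_square: fixed light-wood tray. Origin: underside, below the centre of its open bay; z up. Bay 88 mm (x) by 72 mm (y) inside, floor 4 mm above the origin, walls 3 mm thick, 15 mm tall. At the +x end a solid ledge (x = 44 to 79 mm, 15 mm tall) carries a fixed sample 12 mm high: a slice of square prop, 40 mm square. The square prop belongs in this bay.
- tray_bar: fixed light-wood tray. Origin: underside, below the centre of its open bay; z up. Bay 88 mm (x) by 72 mm (y) inside, floor 4 mm above the origin, walls 3 mm thick, 15 mm tall. At the +x end a solid ledge (x = 44 to 79 mm, 15 mm tall) carries a fixed sample 12 mm high: a slice of setter bar, 66 mm long along the tray's y, 20 mm wide. The setter bar belongs in this bay.
- latch_top (a point): top centre of the steel latch button (30 mm diameter, 10 mm proud) on the fixed wooden cone box (140 x 140, 75 mm tall), 87 mm above the bench, 35 mm behind the box's front (-x) face. Pressed down it travels 7 mm and springs back; the drawer is released after 4 mm (3 to 4 N; 5 N is fully down). x, y along the box's sides; the drawer opens to -x.
- drawer (a joint): opening of the cone box's drawer, m: 0 shut and latched, 0.09 fully open. When released a spring pushes it out in about a second, over the 90 mm of bench before the box, and holds it there with about 2.5 N. On the bench among all these lie tiles and a wooden tool up to 10 mm high, a cup 60 mm tall and a bowl; behind them equipment up to 0.2 m.
- drawer_front (a point): middle of the top edge of the drawer's front board (12 mm thick, 138 mm wide), 64 mm above the bench; moves with the drawer. x points into the box, z up. The drawer's floor is 52 mm lower, 108 mm wide between walls 24 mm tall; when open, its uncovered part lies 6 to 96 mm behind this point (+x), where the box's 75 mm tall face begins.
Mind the look-alikes: they are no part of the job. What is shaped like the cone_pack but turquoise is not meant. What is shaped like the tray_round but black is not meant.

How it is judged:
By the outcome, as a careful person would: the job done as asked, in the order asked, and still so for the second after the job is handed in, with the robot touching nothing.
It also fails if it takes over 120 s, if anything falls off the work surface, if the arm or the gripper's body presses on something with over 40 N, if the wrist force passes 120 N, or if a joint passes its speed limit or range.

## Working session

There is one attempt and no reset: what is moved stays moved. The work goes in short steps, Python scripts to look and compute and a tool call to move; the robot and the scene stay as the last step left them, time stands still between calls to the robot, and variables do not carry over. Pictures are saved under pics/ and viewed, and the job is handed in when it is done.

Besides the shell and the picture viewer there is one more tool, called after "Call:" as name(argument=value, ...) on one line, values as JSON. play_rows: Moves the arm, as the interface text tells. Its arguments: {"type":"object","properties":{"rows":{"type":"array"},"hand":{"type":"number"}},"required":["rows"]}

```bash
mkdir -p pics; ls
python3 - <<'E'
from cell import *
import cv2
s=get_state();print(s)
for n in("scene","side","wrist"):
    f=grab_frame(n);cv2.imwrite(f"pics/{n}0.png",f["color"]);print(n,{k:v for k,v in f.items() if k!="color"})
E
```

```text
pics
{'t': 0.0, 'joint_pos': array([-1.26448403e+00,  2.07405784e-01,  1.54289815e+00, -4.65283932e-06,
        1.39347447e+00, -1.50495830e-01]), 'qvel': array([-0.00143891, -0.00015977,  0.00042411,  0.00034164, -0.00011608,
        0.00208771]), 'effort': array([ 4.24476329e-04, -3.70875192e+01, -2.81418014e+01,  6.99847564e-02,
        3.61902534e-02, -1.67454027e-04]), 'tcp_pos': array([ 0.25337856, -0.51529973,  0.20432533]), 'orientation': array([ 0.5996376 ,  0.37430338,  0.60081431, -0.37330134]), 'force': array([0.4057377 , 0.48103626, 0.26055338]), 'wrist_torque': array([ 0.02268661,  0.02228685, -0.02667977]), 'finger_gap': 0.09355597582666689}
scene {'vertical_fov': 51.27964385469877, 'cx': 274.4479371638111, 'cy': 204.96147916412232, 'R': array([[ 0.44191642,  0.8969913 , -0.01079301],
       [ 0.70511712, -0.35477412, -0.6139586 ],
       [-0.55454461,  0.26370805, -0.78926443]]), 't': array([-0.12679551, -0.32220796,  1.71280094])}
side {'vertical_fov': 45.50863867558507, 'cx': 279.89795332717983, 'cy': 209.01915611458642, 'R': array([[-0.99546265, -0.09366925,  0.01673849],
       [-0.06595596,  0.55245677, -0.83092799],
       [ 0.06858511, -0.82826179, -0.55612813]]), 't': array([0.48308502, 0.14835755, 1.27927867])}
wrist {'vertical_fov': 70.6930723921948, 'cx': 278.3510075714708, 'cy': 211.80019262670137, 'T_tool_cam': array([[-6.69534693e-06, -2.68688306e-01,  9.63227177e-01,
        -1.78793498e-01],
       [-1.72348809e-04, -9.63227162e-01, -2.68688304e-01,
         7.72603352e-02],
       [ 9.99999985e-01, -1.67810018e-04, -3.98589696e-05,
         1.98691264e-04],
       [ 0.00000000e+00,  0.00000000e+00,  0.00000000e+00,
         1.00000000e+00]])}
```

View pics/scene0.png

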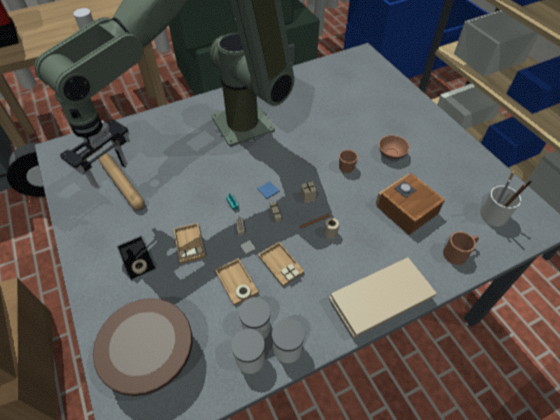

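View pics/side0.png

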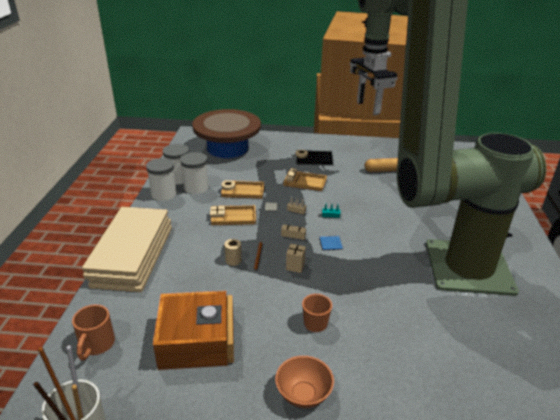

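View pics/wrist0.png

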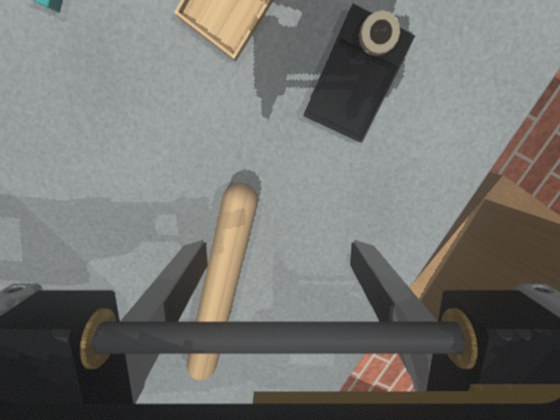

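```bash
cat > h.py <<'E'
import numpy as np,cv2
from scipy.spatial.transform import Rotation as Ro
def K(f):
    h=f["color"].shape[0];fl=h/2/np.tan(np.radians(f["vertical_fov"])/2)
    return fl,f["cx"],f["cy"]
def RT(q): return Ro.from_quat([q[1],q[2],q[3],q[0]]).as_matrix()
def cam(f,s=None):
    "returns centre C and Rwc (cam->world)"
    if "R" in f: 
        R=np.array(f["R"]);return -R.T@np.array(f["t"]),R.T
    T=np.array(f["T_tool_cam"]);Rt=RT(s["orientation"])
    return np.array(s["tcp_pos"])+Rt@T[:3,3],Rt@T[:3,:3]
def pt(f,uv,z,s=None):
    fl,cx,cy=K(f);C,R=cam(f,s)
    d=R@np.array([(uv[0]-cx)/fl,(uv[1]-cy)/fl,1]);return C+d*(z-C[2])/d[2]
def proj(f,X,s=None):
    fl,cx,cy=K(f);C,R=cam(f,s);p=R.T@(np.array(X)-C);return np.array([cx+fl*p[0]/p[2],cy+fl*p[1]/p[2]])
def crop(im,x0,y0,x1,y1,k,name):
    c=cv2.resize(im[y0:y1,x0:x1],None,fx=k,fy=k,interpolation=cv2.INTER_CUBIC);cv2.imwrite(name,c)
E
python3 - <<'E'
from h import *
a=cv2.imread("pics/scene0.png");b=cv2.imread("pics/side0.png")
crop(a,110,140,370,320,3,"pics/sc1.png");crop(b,190,130,370,280,4,"pics/sd1.png")
E
```

```text
(no output)
```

View pics/sc1.png

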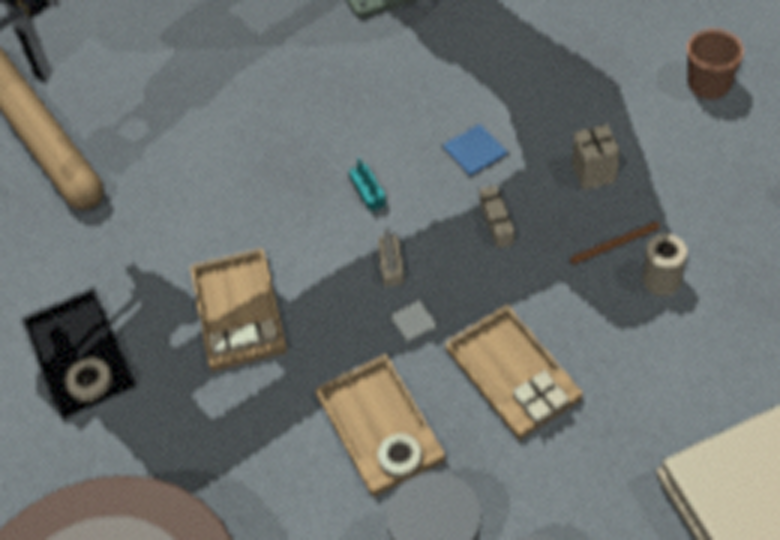

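View pics/sd1.png

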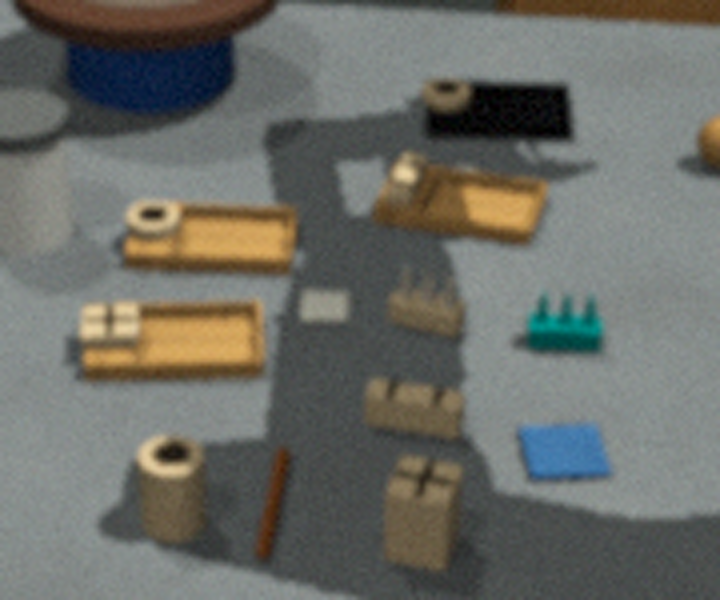

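Run:
```python
from h import *
from cell import *
f=grab_frame("scene");g=grab_frame("side")
o={"bar":((275,211),.026),"cone":((240,223),.02),"sq":((309,186.5),.055),"rd":((332,223),.055),"trR_sample":((243.3,291),.027),"trS_sample":((290,271.5),.027),"trB_sample":((191,252),.027),"latch":((405,188),.087),"box corners a":((378,195),.075),"b":((412,177),.075),"c":((443,198),.075),"d":((409,222),.075),"cup":((348,156),.06),"tool":((318,220),.01)}
for k,(u,z) in o.items():
    p=pt(f,u,z);print(k,p.round(3),"side px",proj(g,p).round(0), "r",np.hypot(*p[:2]).round(3))
```

```text
bar [ 0.464 -0.085  0.026] side px [291. 227.] r 0.472
cone [ 0.453 -0.204  0.02 ] side px [297. 205.] r 0.497
sq [0.444 0.05  0.055] side px [295. 250.] r 0.447
rd [0.604 0.042 0.055] side px [231. 243.] r 0.606
trR_sample [ 0.679 -0.291  0.027] side px [227. 183.] r 0.739
trS_sample [ 0.683 -0.144  0.027] side px [216. 209.] r 0.698
trB_sample [ 0.49  -0.38   0.027] side px [290. 173.] r 0.621
latch [0.609 0.303 0.087] side px [206. 309.] r 0.681
box corners a [0.587 0.218 0.075] side px [225. 286.] r 0.627
b [0.574 0.361 0.075] side px [218. 336.] r 0.678
c [0.689 0.393 0.075] side px [155. 344.] r 0.794
d [0.717 0.242 0.075] side px [164. 288.] r 0.756
cup [0.387 0.235 0.06 ] side px [315. 303.] r 0.453
tool [0.548 0.028 0.01 ] side px [255. 255.] r 0.549
```

```bash
cat >> h.py <<'E'
def jaw(s):
    R=RT(s["orientation"]);return np.degrees(np.arctan2(R[1,2],R[0,2]))
def plan(s,pos,phi):
    "phi deg jaw direction (mod 180). rotation first about tool x, then slide in that level frame"
    R=RT(s["orientation"])
    # level target: x down
    best=None
    for ph in(phi,phi+180):
        a=np.radians(ph);z=np.array([np.cos(a),np.sin(a),0]);x=np.array([0,0,-1.]);y=np.cross(z,x)
        T=np.c_[x,y,z];rv=np.degrees(Ro.from_matrix(R.T@T).as_rotvec())
        if best is None or np.linalg.norm(rv)<np.linalg.norm(best[0]):best=(rv,T)
    rv,T=best
    d=np.array(pos)-s["tcp_pos"]
    print("rot(tool)",rv.round(2),"slide after rot",(T.T@d*1000).round(1),"mm ; slide in present frame",(R.T@d*1000).round(1),"q1,q6",np.degrees(s["joint_pos"][[0,5]]).round(0),"jaw",jaw(s).round(1))
E
python3 - <<'E'
from h import *
from cell import *
s=get_state();print(RT(s["orientation"]).round(3));plan(s,[.42,-.08,.25],0);plan(s,[.42,-.08,.25],90)
E
```

```text
[[-0.     0.897  0.441]
 [ 0.001  0.441 -0.897]
 [-1.     0.    -0.001]]
rot(tool) [-6.383e+01 -5.000e-02 -4.000e-02] slide after rot [-45.1 435.7 166.5] mm ; slide in present frame [ -44.7  341.6 -317.6] q1,q6 [-72.  -9.] jaw -63.8
rot(tool) [26.17 -0.06  0.  ] slide after rot [ -45.1  166.5 -435.7] mm ; slide in present frame [ -44.7  341.6 -317.6] q1,q6 [-72.  -9.] jaw -63.8
```

Call:
play_rows(rows=[{"slide": [-0.008, 0.045, -0.042], "angular": [6.5, 0, 0]}, {"slide": [-0.008, 0.047, -0.037], "angular": [6.5, 0, 0]}, {"slide": [-0.008, 0.051, -0.032], "angular": [6.5, 0, 0]}, {"slide": [-0.008, 0.05, -0.032], "angular": [6.5, 0, 0]}, {"slide": [-0.008, 0, -0.06], "angular": [0, 0, 0]}, {"slide": [-0.008, 0, -0.06], "angular": [0, 0, 0]}, {"slide": [0, 0, -0.06], "angular": [0, 0, 0]}, {"slide": [0, 0, -0.06], "angular": [0, 0, 0]}, {"slide": [0, 0, -0.04], "angular": [0, 0, 0]}, {"slide": [0, 0, 0], "angular": [0, 0, 0]}])

```text
t: 1.5
tcp_pos: [0.4047, -0.0348, 0.2541]
orientation: [0.496, 0.505, 0.496, -0.502]
force: [0.4, -1.0, -0.6]
finger_gap: 0.0939
```

Run:
```python
from h import *
from cell import *
s=get_state();print(s["t"],s["tcp_pos"],jaw(s),np.abs(s["qvel"]).max())
f=grab_frame("wrist");cv2.imwrite("pics/w1.png",f["color"])
```

```text
1.5 [ 0.40474613 -0.03480093  0.25405809] -90.86792392237086 0.02439288388867266
```

View pics/w1.png

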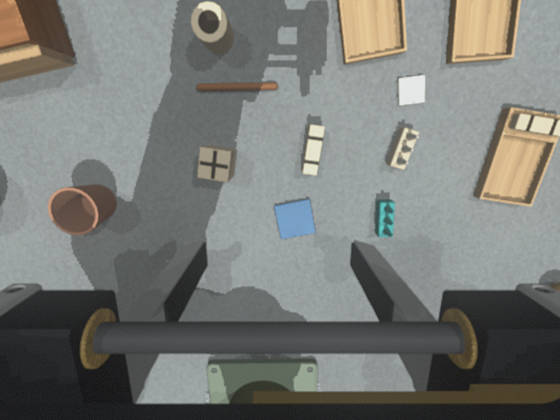

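Call:
play_rows(rows=[{"slide": [0, 0.055, 0.04], "angular": [0, 0, 0]}, {"slide": [0, 0.055, 0.04], "angular": [0, 0, 0]}, {"slide": [0, 0.03, 0.03], "angular": [0, 0, 0]}, {"slide": [0, 0, 0], "angular": [0, 0, 0]}, {"slide": [0, 0, 0], "angular": [0, 0, 0]}])

```text
t: 2.17
tcp_pos: [0.5374, -0.153, 0.2518]
orientation: [0.494, 0.506, 0.494, -0.505]
force: [-0.1, 0.7, -0.8]
finger_gap: 0.0937
```

Run:
```python
from h import *
from cell import *
s=get_state();print(s["t"],s["tcp_pos"],jaw(s),np.abs(s["qvel"]).max())
f=grab_frame("wrist");cv2.imwrite("pics/w2.png",f["color"])
import pickle;pickle.dump((s,f),open("w2.pkl","wb"))
crop(f["color"],0,0,560,300,1.4,"pics/w2b.png")
```

```text
2.175 [ 0.53743413 -0.15300932  0.25181803] -91.3606709830044 0.026134613665345804
```

View pics/w2b.png

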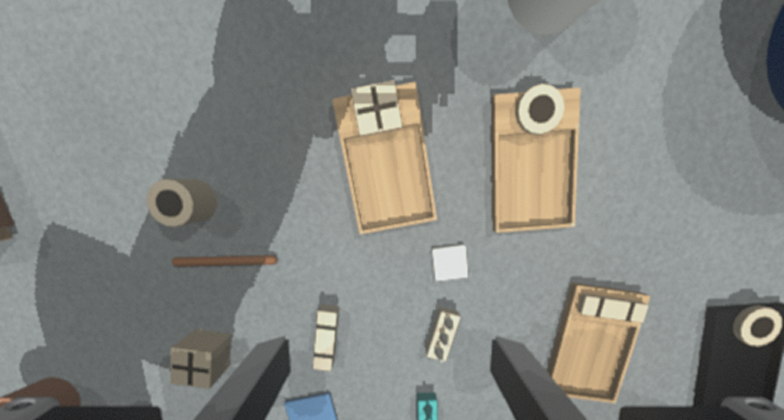

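Run:
```python
from h import *
f=cv2.imread("pics/w2.png");w=cv2.imread("pics/w1.png")
a=cv2.resize(f[50:290,225:475],None,fx=3.1,fy=2.5*0+3.1,interpolation=cv2.INTER_CUBIC)[:600*2]
crop(f,230,50,430,180,4,"pics/z1.png");crop(f,200,165,470,295,2.9,"pics/z2.png");crop(w,180,0,460,210,2.8,"pics/z3.png")
```

```text
(no output)
```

View pics/z1.png

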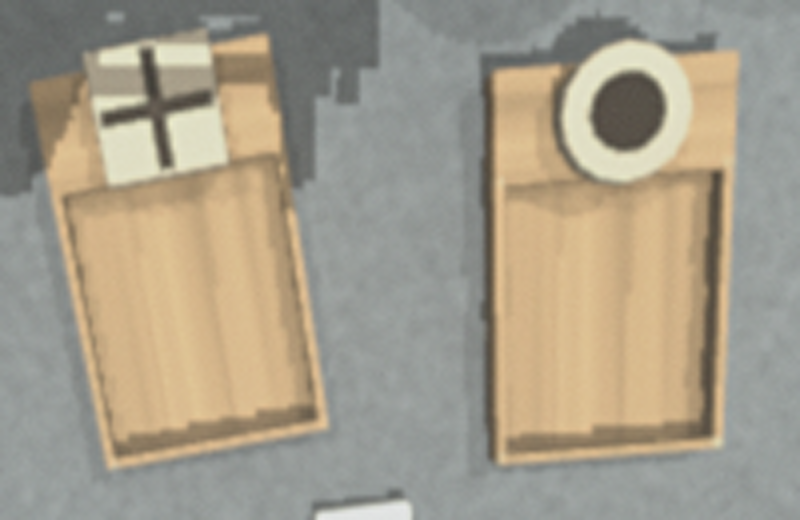

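View pics/z2.png

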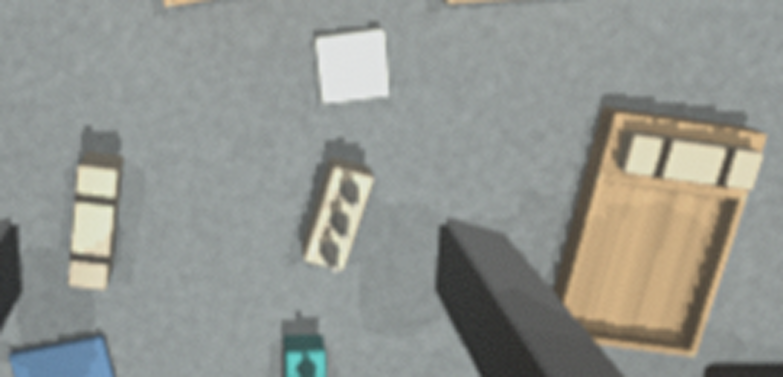

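View pics/z3.png

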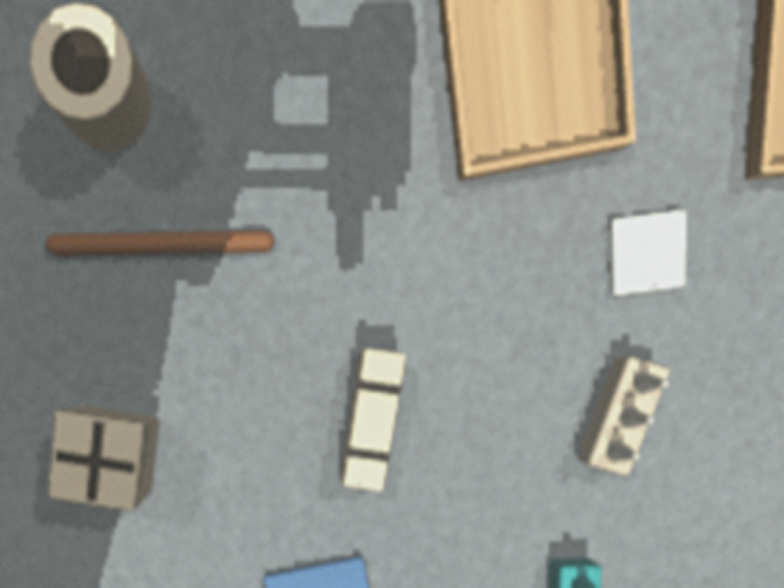

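Run:
```python
from h import *
import pickle
s2,f=pickle.load(open("w2.pkl","rb"))
s1={"tcp_pos":np.array([ 0.40474613,-0.03480093,0.25405809]),"orientation":np.array([.496,.505,.496,-.502])}
s1["orientation"]/=np.linalg.norm(s1["orientation"])
A=lambda u:(230+u[0]/4,50+u[1]/4); B=lambda u:(200+u[0]/2.9,165+u[1]/2.9); C=lambda u:(180+u[0]/2.8,u[1]/2.8)
def q(n,m,us,z,s):
    P=np.array([pt(f,m(u),z,s)[:2] for u in us]);
    E=np.roll(P,-1,0)-P
    print(n,"centre",P.mean(0).round(4),"edges mm",(1000*np.linalg.norm(E,axis=1)).round(1),"ang",np.degrees(np.arctan2(E[:,1],E[:,0])).round(1));return P
for n,m,us in(("trS",A,[(112,468),(327,430),(268,36),(32,84)]),("trR",A,[(495,464),(720,443),(738,53),(493,70)]),("trB",B,[(565,338),(694,356),(764,132),(611,100)])):
    P=q(n,m,us,.015,s2); b=(P[2]+P[3]-P[0]-P[1]);b/=np.linalg.norm(b)
    print("   bay origin",(P[:].mean(0)-b*.016).round(4),"from front",((P[0]+P[1])/2+b*.047).round(4),"from back",((P[2]+P[3])/2-b*.079).round(4),"yaw",np.degrees(np.arctan2(b[1],b[0])).round(1))
q("bar1",C,[(364,348),(405,352),(382,490),(343,487)],.026,s1)
q("bar2",B,[(79,165),(118,167),(106,290),(69,286)],.026,s2)
q("cone1",C,[(630,356),(668,371),(628,474),(590,462)],.02,s1)
q("cone2",B,[(336,165),(372,174),(342,270),(305,260)],.02,s2)
q("sq1",C,[(57,410),(143,420),(133,508),(50,498)],.055,s1)
print("rd",pt(f,C((82,61)),.055,s1),pt(f,(171/1.4,202/1.4),.055,s2))
```

```text
trS centre [ 0.6324 -0.1528] edges mm [ 75.9 126.   77.  125.3] ang [ -81.4    8.9   99.1 -170.6]
   bay origin [ 0.6166 -0.1554] from front [ 0.6168 -0.1553] from back [ 0.6165 -0.1554] yaw 9.2
trR centre [ 0.6281 -0.2949] edges mm [ 77.9 123.7  78.  126. ] ang [ -86.     2.8   92.3 -177.2]
   bay origin [ 0.6121 -0.2957] from front [ 0.6126 -0.2956] from back [ 0.6115 -0.2957] yaw 2.8
trB centre [ 0.4399 -0.3742] edges mm [ 71.6 126.6  80.3 131.5] ang [-100.    -9.    76.8  174.7]
   bay origin [ 0.424  -0.3722] from front [ 0.4225 -0.372 ] from back [ 0.4255 -0.3724] yaw -7.1
bar1 centre [ 0.4548 -0.0826] edges mm [19.5 65.8 19.3 66.1] ang [-96.2 171.6  84.8  -8.2]
bar2 centre [ 0.4553 -0.0834] edges mm [19.3 67.  19.1 65.8] ang [-94.4 171.4  81.9  -8.5]
cone1 centre [ 0.4545 -0.2077] edges mm [20.2 51.2 20.3 52.3] ang [-110.9  163.7   72.2  -16.4]
cone2 centre [ 0.4556 -0.208 ] edges mm [18.8 54.  20.1 53.4] ang [-105.9  164.5   72.5  -16.9]
sq1 centre [0.4413 0.0461] edges mm [38.5 40.2 38.2 39.9] ang [-97.4 170.1  82.2  -9.5]
rd [0.60048528 0.04002662 0.055     ] [0.60158358 0.03895216 0.055     ]
```

Run:
```python
from h import *
from cell import *
f=grab_frame("scene");g=grab_frame("side")
def tri(a,b):
    L=[]
    for F,u in((f,a),(g,b)):
        fl,cx,cy=K(F);C,R=cam(F);d=R@np.array([(u[0]-cx)/fl,(u[1]-cy)/fl,1]);L.append((C,d/np.linalg.norm(d)))
    A=sum(np.eye(3)-np.outer(d,d) for c,d in L);bb=sum((np.eye(3)-np.outer(d,d))@c for c,d in L)
    return np.linalg.solve(A,bb)
print(tri((256,313),(194,160)),tri((289,333),(161,167)),tri((405,188),(209,312)))
s=get_state();plan(s,[.601,.0395,.12],-90)
```

```text
[ 0.78129011 -0.29822987  0.09632093] [ 0.86738497 -0.24618382  0.09558425] [0.60439164 0.30707428 0.08127505]
rot(tool) [-1.26 -0.09 -0.09] slide after rot [ 132.4   63.7 -191.3] mm ; slide in present frame [ 132.8   59.2 -192.4] q1,q6 [-25.  67.] jaw -91.3
```

Call:
play_rows(rows=[{"slide": [0, 0.015, -0.05], "angular": [1.3, 0, 0]}, {"slide": [0.03, 0.015, -0.05], "angular": [0, 0, 0]}, {"slide": [0.05, 0.015, -0.05], "angular": [0, 0, 0]}, {"slide": [0.05, 0.015, -0.04], "angular": [0, 0, 0]}, {"slide": [0, 0, 0], "angular": [0, 0, 0]}])

```text
t: 2.95
tcp_pos: [0.6027, 0.0339, 0.1327]
orientation: [0.492, 0.513, 0.486, -0.509]
force: [-0.4, -0.5, -0.3]
finger_gap: 0.0938
```

Run:
```python
from h import *
from cell import *
s=get_state();print(s["t"],s["tcp_pos"],jaw(s),np.abs(s["qvel"]).max())
plan(s,[.601,.0395,.022],-90)
f=grab_frame("wrist");cv2.imwrite("pics/w3.png",f["color"]);print(proj(f,[.601,.0395,.055],s))
```

```text
2.95 [0.60271772 0.03391249 0.13265736] -92.54246708965427 0.07651428678675878
rot(tool) [-2.54  0.06 -0.58] slide after rot [110.7  -1.7  -5.6] mm ; slide in present frame [110.6  -3.1  -5.6] q1,q6 [-5. 88.] jaw -92.5
[271.50897071 221.03177664]
```

View pics/w3.png

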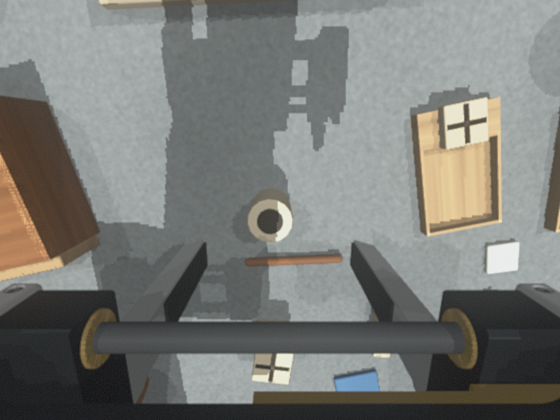

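Call:
play_rows(rows=[{"slide": [0.02, -0.003, -0.006], "angular": [-2.5, 0, -0.6]}, {"slide": [0.04, 0, 0], "angular": [0, 0, 0]}, {"slide": [0.04, 0, 0], "angular": [0, 0, 0]}, {"slide": [0, 0, 0], "angular": [0, 0, 0]}])

```text
t: 3.5
tcp_pos: [0.6071, 0.0347, 0.0403]
orientation: [0.506, 0.503, 0.495, -0.496]
force: [0.3, 0.6, 0.5]
finger_gap: 0.0939
```

Run:
```python
from h import *
from cell import *
s=get_state();print(s["t"],s["tcp_pos"],jaw(s),np.abs(s["qvel"]).max())
plan(s,[.601,.0395,.022],-90)
```

```text
3.5 [0.60712218 0.03468918 0.04031832] -89.98359826357553 0.05867654114094832
rot(tool) [ 0.02  0.24 -1.03] slide after rot [18.3 -6.1 -4.8] mm ; slide in present frame [18.2 -6.4 -4.9] q1,q6 [-5. 85.] jaw -90.0
```

Call:
play_rows(rows=[{"slide": [0.016, -0.007, -0.005], "angular": [0, 0.2, -1]}, {"slide": [0.003, 0, 0], "angular": [0, 0, 0]}, {"slide": [0, 0, 0], "angular": [0, 0, 0]}])

```text
t: 3.88
tcp_pos: [0.6038, 0.0385, 0.0251]
orientation: [0.502, 0.502, 0.498, -0.498]
force: [0.3, 0.3, -0.3]
finger_gap: 0.094
```

Run:
```python
from h import *
from cell import *
s=get_state();print(s["t"],s["tcp_pos"],jaw(s),np.abs(s["qvel"]).max())
plan(s,[.601,.0395,.022],-90)
```

```text
3.875 [0.60375677 0.03854131 0.02512957] -90.02284419438463 0.00988797647295743
rot(tool) [-0.02  0.07 -0.44] slide after rot [ 3.1 -2.8 -1. ] mm ; slide in present frame [ 3.1 -2.8 -1. ] q1,q6 [-5. 86.] jaw -90.0
```

Call:
play_rows(rows=[{"slide": [0.004, -0.004, -0.001], "angular": [0, 0, -0.6]}, {"slide": [0, 0, 0], "angular": [0, 0, 0]}])

```text
t: 4.12
tcp_pos: [0.6007, 0.0396, 0.0224]
orientation: [-0.5, -0.499, -0.5, 0.501]
force: [0.2, 0.9, -0.5]
finger_gap: 0.0942
```

Call:
play_rows(rows=[{"slide": [0, 0, 0], "angular": [0, 0, 0]}, {"slide": [0, 0, 0], "angular": [0, 0, 0]}, {"slide": [0, 0, 0], "angular": [0, 0, 0]}, {"slide": [0, 0, 0], "angular": [0, 0, 0]}, {"slide": [0, 0, 0], "angular": [0, 0, 0]}, {"slide": [0, 0, 0], "angular": [0, 0, 0]}], hand=0)

```text
t: 4.88
tcp_pos: [0.6012, 0.0398, 0.0229]
orientation: [0.5, 0.5, 0.5, -0.5]
force: [0.6, 0.9, -0.4]
finger_gap: 0.0413
```

Run:
```python
from h import *
from cell import *
s=get_state();print(s["t"],s["tcp_pos"],jaw(s),s["finger_gap"],s["force"])
plan(s,[.612,-.2957,.09],-87)
```

```text
4.875 [0.60120461 0.03978728 0.02291736] -89.99852735561659 0.04130218109587171 [ 0.6367669   0.88309686 -0.35551497]
rot(tool) [-3.    0.07 -0.01] slide after rot [-67.1  -6.8 335.6] mm ; slide in present frame [-66.6  10.8 335.6] q1,q6 [-4. 86.] jaw -90.0
```

Call:
play_rows(rows=[{"slide": [-0.04, 0, 0], "angular": [0, 0, 0]}, {"slide": [-0.03, 0, 0.01], "angular": [0, 0, 0]}, {"slide": [0, 0, 0.05], "angular": [-3, 0, 0]}, {"slide": [0, 0, 0.055], "angular": [0, 0, 0]}, {"slide": [0, 0, 0.055], "angular": [0, 0, 0]}, {"slide": [0, 0, 0.055], "angular": [0, 0, 0]}, {"slide": [0, 0, 0.05], "angular": [0, 0, 0]}, {"slide": [0, 0, 0.035], "angular": [0, 0, 0]}, {"slide": [0, 0, 0], "angular": [0, 0, 0]}, {"slide": [0, 0, 0], "angular": [0, 0, 0]}])

```text
t: 6.12
tcp_pos: [0.6119, -0.2775, 0.0903]
orientation: [0.512, 0.484, 0.516, -0.487]
force: [-0.4, 0.6, -2.1]
finger_gap: 0.0414
```

Run:
```python
from h import *
from cell import *
s=get_state();print(s["t"],s["tcp_pos"],jaw(s),s["finger_gap"],s["force"])
plan(s,[.612,-.2957,.060],-87)
f=grab_frame("wrist");cv2.imwrite("pics/w4.png",f["color"])
```

```text
6.125 [ 0.61189681 -0.2774762   0.09028372] -86.73440221381432 0.04142470134065276 [-0.41997408  0.61159558 -2.10823456]
rot(tool) [ 0.27 -0.06  0.42] slide after rot [30.3 -0.9 18.2] mm ; slide in present frame [30.3 -0.7 18.2] q1,q6 [-32.  55.] jaw -86.7
```

View pics/w4.png

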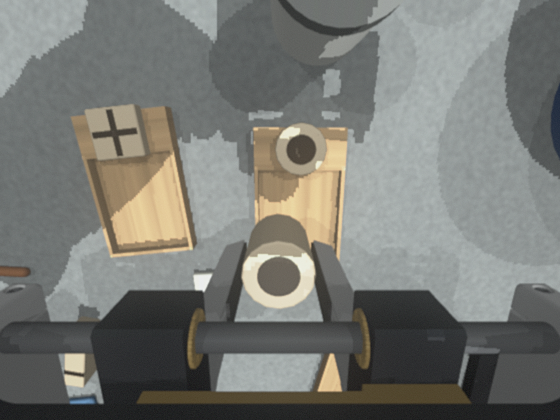

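Call:
play_rows(rows=[{"slide": [0.02, 0, 0.019], "angular": [0.3, 0, 0.4]}, {"slide": [0.02, 0, 0], "angular": [0, 0, 0]}, {"slide": [0, 0, 0], "angular": [0, 0, 0]}])

```text
t: 6.55
tcp_pos: [0.6122, -0.2942, 0.0461]
orientation: [0.512, 0.486, 0.515, -0.486]
force: [-0.6, 0.5, -1.5]
finger_gap: 0.0414
```

Run:
```python
from h import *
from cell import *
s=get_state();print(s["t"],s["tcp_pos"],jaw(s),s["finger_gap"],s["force"])
plan(s,[.612,-.2957,.0275],-87)
```

```text
6.55 [ 0.61219382 -0.29422932  0.04613701] -86.83733954355984 0.041439997108612125 [-0.55853194  0.52711915 -1.47917918]
rot(tool) [ 0.16 -0.15  0.14] slide after rot [18.6 -0.3  1.5] mm ; slide in present frame [18.6 -0.2  1.5] q1,q6 [-33.  54.] jaw -86.8
```

Call:
play_rows(rows=[{"slide": [0.012, 0, 0.001], "angular": [0, 0, 0]}, {"slide": [0.005, 0, 0], "angular": [0, 0, 0]}, {"slide": [0.002, 0, 0], "angular": [0, 0, 0]}, {"slide": [0, 0, 0], "angular": [0, 0, 0]}])

```text
t: 7.05
tcp_pos: [0.6132, -0.2948, 0.0276]
orientation: [0.513, 0.486, 0.515, -0.486]
force: [0.0, 0.0, -0.3]
finger_gap: 0.0417
```

Call:
play_rows(rows=[{"slide": [0.001, 0, 0], "angular": [0, 0, 0]}, {"slide": [0, 0, 0], "angular": [0, 0, 0]}])

```text
t: 7.3
tcp_pos: [0.6138, -0.295, 0.0271]
orientation: [0.514, 0.486, 0.514, -0.485]
force: [-1.0, 0.0, -1.3]
finger_gap: 0.0415
```

Call:
play_rows(rows=[{"slide": [0, 0, 0], "angular": [0, 0, 0]}, {"slide": [0, 0, 0], "angular": [0, 0, 0]}, {"slide": [0, 0, 0], "angular": [0, 0, 0]}, {"slide": [0, 0, 0], "angular": [0, 0, 0]}], hand=0.8)

```text
t: 7.8
tcp_pos: [0.6144, -0.2955, 0.028]
orientation: [0.514, 0.486, 0.514, -0.485]
force: [-0.2, -1.0, 0.7]
finger_gap: 0.0747
```

Call:
play_rows(rows=[{"slide": [-0.03, 0, 0], "angular": [0, 0, 0]}, {"slide": [-0.05, 0, 0], "angular": [0, 0, 0]}, {"slide": [-0.03, 0, -0.03], "angular": [5, 0, 0]}, {"slide": [0, -0.02, -0.05], "angular": [5, 0, 0]}, {"slide": [0, -0.025, -0.055], "angular": [2, 0, 0]}, {"slide": [0, -0.025, -0.055], "angular": [0, 0, 0]}, {"slide": [0, -0.025, -0.055], "angular": [0, 0, 0]}, {"slide": [0, -0.03, -0.05], "angular": [0, 0, 0]}, {"slide": [0, 0, 0], "angular": [0, 0, 0]}], hand=1)

```text
t: 8.93
tcp_pos: [0.5219, 0.0209, 0.1427]
orientation: [0.459, 0.541, 0.456, -0.537]
force: [0.3, -0.4, -1.4]
finger_gap: 0.0941
```

Run:
```python
from h import *
from cell import *
s=get_state();print(s["t"],s["tcp_pos"],jaw(s),s["finger_gap"],s["force"])
f=grab_frame("wrist");cv2.imwrite("pics/w5.png",f["color"])
import pickle;pickle.dump((s,f),open("w5.pkl","wb"))
plan(s,[.4413,.0461,.1],-97);plan(s,[.4413,.0461,.1],-7)
```

```text
8.925 [0.52190968 0.02091741 0.14272229] -99.35043719550404 0.09411196194427712 [ 0.34108539 -0.44064229 -1.38436165]
rot(tool) [-2.35 -0.07 -0.42] slide after rot [ 42.7 -83.1 -15.2] mm ; slide in present frame [ 42.1 -83.9 -11.7] q1,q6 [-7. 92.] jaw -99.4
rot(tool) [87.65 -0.38 -0.28] slide after rot [ 42.7 -15.2  83.1] mm ; slide in present frame [ 42.1 -83.9 -11.7] q1,q6 [-7. 92.] jaw -99.4
```

View pics/w5.png

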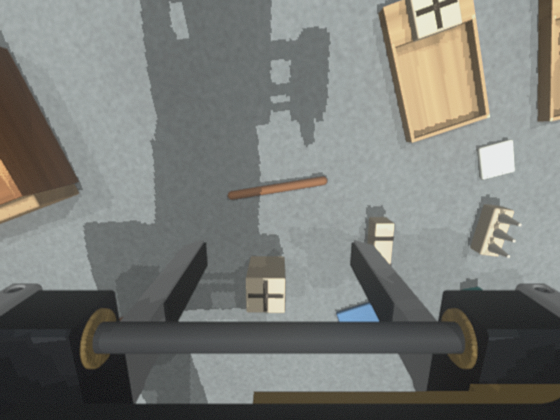

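Call:
play_rows(rows=[{"slide": [0, -0.045, -0.006], "angular": [-0.8, 0, -0.3]}, {"slide": [0.01, -0.045, -0.007], "angular": [0, 0, 0]}, {"slide": [0.03, 0, 0], "angular": [0, 0, 0]}, {"slide": [0, 0, 0], "angular": [0, 0, 0]}])

```text
t: 9.48
tcp_pos: [0.4391, 0.0416, 0.1037]
orientation: [0.463, 0.54, 0.456, -0.535]
force: [-0.3, 0.1, -0.1]
finger_gap: 0.0936
```

Run:
```python
from h import *
from cell import *
s=get_state();print(s["t"],s["tcp_pos"],jaw(s),s["finger_gap"],s["force"])
plan(s,[.4413,.0461,.022],-98.5)
f=grab_frame("wrist");cv2.imwrite("pics/w6.png",f["color"])
for d in((0,0),(20,20),(-20,20),(20,-20),(-20,-20)):
    a=np.radians(-8.5);p=np.array([.4413,.0461])+np.array([[np.cos(a),-np.sin(a)],[np.sin(a),np.cos(a)]])@np.array(d)/1000
    print(d,proj(f,[*p,.055],s).round(1))
```

```text
9.475 [0.4391393  0.04157823 0.10365293] -98.96193338284385 0.0935765528552235 [-0.25336627  0.11024142 -0.10317654]
rot(tool) [-0.46  0.08 -0.6 ] slide after rot [81.7  1.5 -4.8] mm ; slide in present frame [81.7  0.6 -4.9] q1,q6 [-6. 93.] jaw -99.0
(0, 0) [271.4 227.5]
(20, 20) [245.8 203.7]
(-20, 20) [247.6 250.7]
(20, -20) [296.3 203.2]
(-20, -20) [296.  250.3]
```

View pics/w6.png

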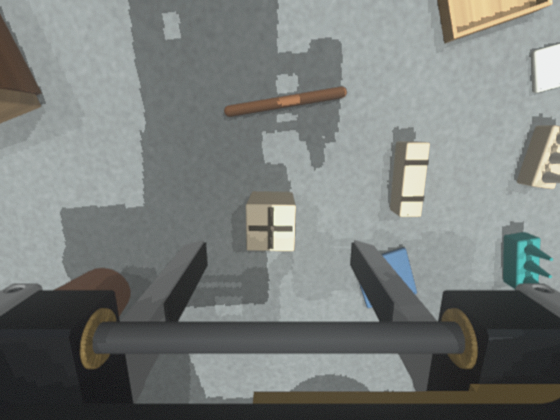

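Call:
play_rows(rows=[{"slide": [0.03, 0.0005, -0.006], "angular": [-0.4, 0, -0.6]}, {"slide": [0.035, 0, 0], "angular": [0, 0, -0.3]}, {"slide": [0.015, 0, 0], "angular": [0, 0, 0]}, {"slide": [0, 0, 0], "angular": [0, 0, 0]}])

```text
t: 10.02
tcp_pos: [0.453, 0.0435, 0.0293]
orientation: [0.463, 0.539, 0.457, -0.535]
force: [0.2, -0.8, 0.6]
finger_gap: 0.0939
```

Run:
```python
from h import *
from cell import *
s=get_state();print(s["t"],s["tcp_pos"],jaw(s),s["finger_gap"],s["force"])
plan(s,[.4413,.0461,.022],-98.5)
```

```text
10.025 [0.45299914 0.04346075 0.02928672] -98.82424327436848 0.0939438240729303 [ 0.15511361 -0.78562255  0.59014159]
rot(tool) [-0.32  0.06 -0.65] slide after rot [  7.3 -12.   -0.9] mm ; slide in present frame [  7.1 -12.   -0.8] q1,q6 [-5. 94.] jaw -98.8
```

Call:
play_rows(rows=[{"slide": [0.006, -0.013, -0.001], "angular": [-0.3, 0, -0.7]}, {"slide": [0.001, -0.001, 0], "angular": [0, 0, 0]}, {"slide": [0, 0, 0], "angular": [0, 0, 0]}])

```text
t: 10.4
tcp_pos: [0.4412, 0.0463, 0.0245]
orientation: [0.463, 0.536, 0.46, -0.535]
force: [1.1, 1.0, -1.4]
finger_gap: 0.0941
```

Run:
```python
from h import *
from cell import *
s=get_state();print(s["t"],s["tcp_pos"],jaw(s),s["finger_gap"],s["force"])
plan(s,[.4413,.0461,.022],-98.5)
```

```text
10.4 [0.44120674 0.0463483  0.02452827] -98.51663217562024 0.09414655057768509 [ 1.11670325  1.02998007 -1.35295297]
rot(tool) [-0.02  0.05 -0.22] slide after rot [2.5 0.1 0.2] mm ; slide in present frame [2.5 0.1 0.2] q1,q6 [-5. 93.] jaw -98.5
```

Call:
play_rows(rows=[{"slide": [0.003, -0.001, 0], "angular": [0, 0, -0.2]}, {"slide": [0, 0, 0], "angular": [0, 0, 0]}])

```text
t: 10.65
tcp_pos: [0.4408, 0.0465, 0.0221]
orientation: [0.462, 0.536, 0.461, -0.535]
force: [0.5, 0.6, 0.7]
finger_gap: 0.094
```

Call:
play_rows(rows=[{"slide": [0, 0, 0], "angular": [0, 0, 0]}, {"slide": [0, 0, 0], "angular": [0, 0, 0]}, {"slide": [0, 0, 0], "angular": [0, 0, 0]}, {"slide": [0, 0, 0], "angular": [0, 0, 0]}, {"slide": [0, 0, 0], "angular": [0, 0, 0]}, {"slide": [0, 0, 0], "angular": [0, 0, 0]}], hand=0)

```text
t: 11.4
tcp_pos: [0.441, 0.0466, 0.0222]
orientation: [0.462, 0.536, 0.461, -0.535]
force: [-0.3, 0.8, 0.6]
finger_gap: 0.0398
```

Run:
```python
from h import *
from cell import *
s=get_state();print(s["t"],s["tcp_pos"],jaw(s),s["finger_gap"],s["force"])
plan(s,[.6166,-.1554,.09],-80.8)
```

```text
11.4 [0.44102928 0.0466144  0.02219124] -98.50942806962368 0.039834094356939014 [-0.28685824  0.78092847  0.5579414 ]
rot(tool) [-17.71   0.05  -0.11] slide after rot [-67.8 141.  227.5] mm ; slide in present frame [-67.3 203.7 173.8] q1,q6 [-5. 93.] jaw -98.5
```

Call:
play_rows(rows=[{"slide": [-0.04, 0, 0], "angular": [0, 0, 0]}, {"slide": [-0.035, 0, 0], "angular": [-9, 0, 0]}, {"slide": [0, 0, 0], "angular": [-9, 0, 0]}, {"slide": [0, 0.03, 0.048], "angular": [0, 0, 0]}, {"slide": [0, 0.03, 0.048], "angular": [0, 0, 0]}, {"slide": [0, 0.03, 0.048], "angular": [0, 0, 0]}, {"slide": [0, 0.03, 0.048], "angular": [0, 0, 0]}, {"slide": [0, 0.02, 0.03], "angular": [0, 0, 0]}, {"slide": [0, 0, 0], "angular": [0, 0, 0]}])

```text
t: 12.52
tcp_pos: [0.6184, -0.1518, 0.0938]
orientation: [0.541, 0.452, 0.545, -0.454]
force: [-0.3, 0.5, -1.2]
finger_gap: 0.04
```

Run:
```python
from h import *
from cell import *
s=get_state();print(s["t"],s["tcp_pos"],jaw(s),s["finger_gap"],s["force"])
plan(s,[.6166,-.1554,.05],-80.8)
f=grab_frame("wrist");cv2.imwrite("pics/w7.png",f["color"])
```

```text
12.525 [ 0.61841988 -0.15176175  0.09378919] -79.75639717647745 0.040041466356954415 [-0.34099618  0.50978459 -1.23551057]
rot(tool) [ 1.04 -0.14  0.35] slide after rot [43.8 -2.4  3.3] mm ; slide in present frame [43.8 -2.2  3.4] q1,q6 [-22.  58.] jaw -79.8
```

View pics/w7.png

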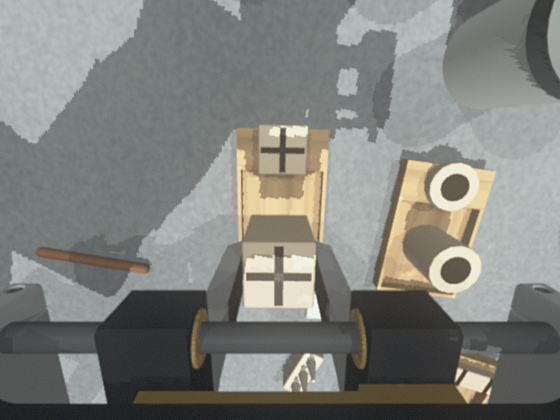

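Call:
play_rows(rows=[{"slide": [0.025, -0.003, 0.003], "angular": [1, 0, 0.3]}, {"slide": [0.02, 0, 0], "angular": [0, 0, 0]}, {"slide": [0, 0, 0], "angular": [0, 0, 0]}])

```text
t: 12.95
tcp_pos: [0.6116, -0.1504, 0.046]
orientation: [0.536, 0.457, 0.542, -0.457]
force: [-0.8, -0.6, -1.9]
finger_gap: 0.0395
```

Run:
```python
from h import *
from cell import *
s=get_state();print(s["t"],s["tcp_pos"],jaw(s),s["finger_gap"],s["force"])
plan(s,[.6166,-.1554,.0262],-80.8)
```

```text
12.95 [ 0.61156437 -0.15039754  0.04598594] -80.59203511939597 0.03951439777532811 [-0.81761282 -0.56365037 -1.89223324]
rot(tool) [ 0.21 -0.38  0.34] slide after rot [19.8  4.2  5.7] mm ; slide in present frame [19.7  4.3  5.9] q1,q6 [-22.  59.] jaw -80.6
```

Call:
play_rows(rows=[{"slide": [0.007, 0.006, 0.006], "angular": [0, -0.3, 0.3]}, {"slide": [0.008, 0.001, 0], "angular": [0, 0, 0]}, {"slide": [0.002, 0, 0], "angular": [0, 0, 0]}, {"slide": [0, 0, 0], "angular": [0, 0, 0]}])

```text
t: 13.45
tcp_pos: [0.6214, -0.1548, 0.0298]
orientation: [0.54, 0.457, 0.539, -0.456]
force: [0.6, 0.6, -0.6]
finger_gap: 0.0399
```

Run:
```python
from h import *
from cell import *
s=get_state();print(s["t"],s["tcp_pos"],jaw(s),s["finger_gap"],s["force"])
plan(s,[.6166,-.1554,.0262],-80.8)
```

```text
13.45 [ 0.621406   -0.15476402  0.02976339] -80.49390940410578 0.03985254714672866 [ 0.62157897  0.55867744 -0.5596822 ]
rot(tool) [ 0.31  0.02 -0.14] slide after rot [ 3.6 -4.8 -0.1] mm ; slide in present frame [ 3.6 -4.9 -0.2] q1,q6 [-22.  59.] jaw -80.5
```

Call:
play_rows(rows=[{"slide": [0.003, -0.004, 0], "angular": [0.3, 0, -0.1]}, {"slide": [0.001, 0, 0], "angular": [0, 0, 0]}, {"slide": [0, 0, 0], "angular": [0, 0, 0]}])

```text
t: 13.82
tcp_pos: [0.6176, -0.1558, 0.0264]
orientation: [0.539, 0.459, 0.538, -0.458]
force: [0.2, 0.6, -1.0]
finger_gap: 0.0399
```

Call:
play_rows(rows=[{"slide": [0.0005, 0, 0], "angular": [0, 0, 0]}, {"slide": [0, 0, 0], "angular": [0, 0, 0]}, {"slide": [0, 0, 0], "angular": [0, 0, 0]}, {"slide": [0, 0, 0], "angular": [0, 0, 0]}], hand=0.8)

```text
t: 14.32
tcp_pos: [0.6188, -0.1562, 0.0272]
orientation: [0.54, 0.459, 0.537, -0.458]
force: [0.2, 0.9, -0.2]
finger_gap: 0.0743
```

Call:
play_rows(rows=[{"slide": [-0.03, 0, 0], "angular": [0, 0, 0]}, {"slide": [-0.05, 0, 0], "angular": [0, 0, 0]}, {"slide": [-0.03, -0.03, -0.01], "angular": [9, 0, 0]}, {"slide": [0, -0.05, -0.015], "angular": [8, 0, 0]}, {"slide": [0, -0.05, -0.015], "angular": [0, 0, 0]}, {"slide": [0, -0.025, -0.01], "angular": [0, 0, 0]}, {"slide": [0, 0, 0], "angular": [0, 0, 0]}], hand=1)

```text
t: 15.2
tcp_pos: [0.4637, -0.0996, 0.1407]
orientation: [0.465, 0.537, 0.459, -0.534]
force: [0.6, 0.3, 0.3]
finger_gap: 0.0938
```

Run:
```python
from h import *
from cell import *
s=get_state();print(s["t"],s["tcp_pos"],jaw(s),s["finger_gap"],s["force"])
f=grab_frame("wrist");cv2.imwrite("pics/w8.png",f["color"])
import pickle;pickle.dump((s,f),open("w8.pkl","wb"))
plan(s,[.455,-.083,.09],-97.5)
```

```text
15.2 [ 0.46366617 -0.09962544  0.14066559] -98.4234266165611 0.09382478699392491 [0.62699779 0.29011216 0.34516887]
rot(tool) [-0.92  0.13 -0.47] slide after rot [ 50.7 -10.8 -15.4] mm ; slide in present frame [ 50.5 -11.4 -15.3] q1,q6 [-23.  76.] jaw -98.4
```

View pics/w8.png

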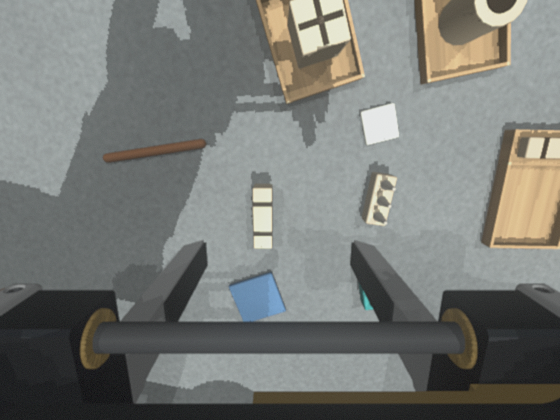

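Run:
```python
from h import *
import pickle
s,f=pickle.load(open("w8.pkl","rb"))
crop(f["color"],240,110,560,260,2.5,"pics/z4.png")
```

```text
(no output)
```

View pics/z4.png

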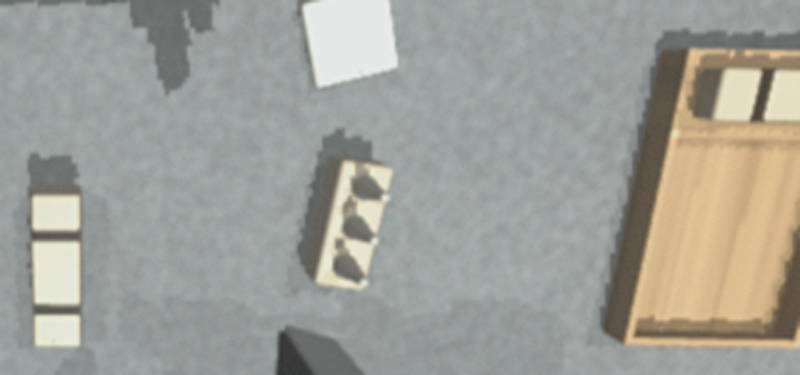

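Run:
```python
from h import *
import pickle
s,f=pickle.load(open("w8.pkl","rb"))
m=lambda u:(240+u[0]/2.5,110+u[1]/2.5)
def q(n,us,z):
    P=np.array([pt(f,m(u),z,s)[:2] for u in us]);E=np.roll(P,-1,0)-P
    print(n,P.mean(0).round(4),(1000*np.linalg.norm(E,axis=1)).round(1),np.degrees(np.arctan2(E[:,1],E[:,0])).round(1));return P
q("bar",[(32,192),(79,192),(80,346),(34,347)],.026)
q("cone",[(343,159),(392,166),(366,289),(316,283)],.02)
P=q("tr",[(625,343),(800,343),(687,48)],.015)
for yaw in(-9,-10,-11,-12):
    a=np.radians(yaw);x=np.array([np.cos(a),np.sin(a)]);y=np.array([-x[1],x[0]]);print(yaw,P[0]+.047*x-.039*y,P[2]-.079*x-.039*y)
```

```text
bar [ 0.4554 -0.0828] [18.9 66.4 19.6 66.9] [-98.5 171.6  82.9  -9. ]
cone [ 0.4551 -0.2079] [20.4 52.8 21.7 53.2] [-106.5  165.5   74.4  -15.9]
tr [ 0.4203 -0.3571] [ 77.5 147.  125.6] [-98.5  22.8 171. ]
-9 [ 0.42307241 -0.37086777] [ 0.42265184 -0.37079528]
-10 [ 0.42226569 -0.37156447] [ 0.42220807 -0.36932305]
-11 [ 0.42144693 -0.37224699] [ 0.42179007 -0.3678433 ]
-12 [ 0.42061639 -0.37291511] [ 0.42139795 -0.36635649]
```

Call:
play_rows(rows=[{"slide": [0.03, -0.01, -0.015], "angular": [0, 0.1, -0.5]}, {"slide": [0.035, 0, 0], "angular": [0, 0, 0]}, {"slide": [0.025, 0, 0], "angular": [0, 0, 0]}, {"slide": [0, 0, 0], "angular": [0, 0, 0]}])

```text
t: 15.75
tcp_pos: [0.4654, -0.0876, 0.0509]
orientation: [0.465, 0.537, 0.458, -0.534]
force: [-0.2, -0.2, 0.1]
finger_gap: 0.0938
```

Run:
```python
from h import *
from cell import *
s=get_state();print(s["t"],s["tcp_pos"],jaw(s),s["finger_gap"],s["force"])
plan(s,[.4553,-.083,.006],-98.5)
```

```text
15.75 [ 0.46540432 -0.08764153  0.05093196] -98.4925674999997 0.09380943511784476 [-0.15884559 -0.18704393  0.06597229]
rot(tool) [ 0.01  0.19 -0.58] slide after rot [ 44.9 -10.7  -3.1] mm ; slide in present frame [ 44.8 -11.1  -3.2] q1,q6 [-21.  77.] jaw -98.5
```

Call:
play_rows(rows=[{"slide": [0.02, -0.013, -0.004], "angular": [0, 0.2, -0.7]}, {"slide": [0.015, -0.003, 0], "angular": [0, 0, 0]}, {"slide": [0.004, 0, 0], "angular": [0, 0, 0]}, {"slide": [0, 0, 0], "angular": [0, 0, 0]}])

```text
t: 16.25
tcp_pos: [0.4523, -0.0823, 0.0115]
orientation: [0.462, 0.536, 0.461, -0.536]
force: [0.1, -1.0, -0.2]
finger_gap: 0.0943
```

Run:
```python
from h import *
from cell import *
s=get_state();print(s["t"],s["tcp_pos"],jaw(s),s["finger_gap"],s["force"])
plan(s,[.4553,-.083,.006],-98.5)
```

```text
16.25 [ 0.45233934 -0.08232968  0.01153936] -98.52207003157514 0.09426692677421596 [ 0.13527911 -0.9846715  -0.15928016]
rot(tool) [-0.02  0.02 -0.04] slide after rot [5.5 3.  0.2] mm ; slide in present frame [5.5 3.  0.2] q1,q6 [-21.  77.] jaw -98.5
```

Call:
play_rows(rows=[{"slide": [0.005, 0.002, 0], "angular": [0, 0, 0]}, {"slide": [0, 0, 0], "angular": [0, 0, 0]}])

```text
t: 16.5
tcp_pos: [0.4555, -0.083, 0.0072]
orientation: [0.462, 0.536, 0.46, -0.535]
force: [0.5, -0.6, 0.4]
finger_gap: 0.0941
```

Call:
play_rows(rows=[{"slide": [0, 0, 0], "angular": [0, 0, 0]}, {"slide": [0, 0, 0], "angular": [0, 0, 0]}, {"slide": [0, 0, 0], "angular": [0, 0, 0]}, {"slide": [0, 0, 0], "angular": [0, 0, 0]}, {"slide": [0, 0, 0], "angular": [0, 0, 0]}, {"slide": [0, 0, 0], "angular": [0, 0, 0]}, {"slide": [0, 0, 0], "angular": [0, 0, 0]}], hand=0)

```text
t: 17.38
tcp_pos: [0.4562, -0.0833, 0.008]
orientation: [0.463, 0.536, 0.46, -0.535]
force: [0.3, -0.7, -0.5]
finger_gap: 0.0275
```

Run:
```python
from h import *
from cell import *
s=get_state();print(s["t"],s["tcp_pos"],jaw(s),s["finger_gap"],s["force"])
plan(s,[.423,-.3715,.09],-99)
```

```text
17.375 [ 0.45623654 -0.08325279  0.00796671] -98.51288275530247 0.027526945308084395 [ 0.28644364 -0.67378762 -0.48399806]
rot(tool) [ 0.49  0.07 -0.26] slide after rot [-82.   12.3 289.9] mm ; slide in present frame [-81.6  10.2 290.1] q1,q6 [-21.  77.] jaw -98.5
```

Still closing; give it a little more time.

Call:
play_rows(rows=[{"slide": [0, 0, 0], "angular": [0, 0, 0]}, {"slide": [0, 0, 0], "angular": [0, 0, 0]}], hand=0)

```text
t: 17.62
tcp_pos: [0.4562, -0.0832, 0.008]
orientation: [0.463, 0.536, 0.46, -0.535]
force: [0.1, 0.9, 0.2]
finger_gap: 0.0197
```

Call:
play_rows(rows=[{"slide": [-0.04, 0, 0], "angular": [0, 0, 0]}, {"slide": [-0.04, 0, 0.01], "angular": [0, 0, 0]}, {"slide": [0, 0, 0.05], "angular": [0.5, 0, 0]}, {"slide": [0, 0, 0.055], "angular": [0, 0, 0]}, {"slide": [0, 0, 0.055], "angular": [0, 0, 0]}, {"slide": [0, 0.005, 0.055], "angular": [0, 0, 0]}, {"slide": [0, 0.005, 0.045], "angular": [0, 0, 0]}, {"slide": [0, 0, 0], "angular": [0, 0, 0]}, {"slide": [0, 0, 0], "angular": [0, 0, 0]}])

```text
t: 18.75
tcp_pos: [0.4223, -0.3586, 0.0896]
orientation: [0.461, 0.538, 0.459, -0.537]
force: [0.9, 0.0, -0.7]
finger_gap: 0.02
```

Run:
```python
from h import *
from cell import *
s=get_state();print(s["t"],s["tcp_pos"],jaw(s),s["finger_gap"],s["force"])
f=grab_frame("wrist");cv2.imwrite("pics/w9.png",f["color"])
plan(s,[.423,-.3715,.05],-99)
```

```text
18.75 [ 0.4222866  -0.35859335  0.08961641] -98.87857648928855 0.019952810011452916 [ 0.88276857  0.03295276 -0.66447906]
rot(tool) [ 0.12  0.07 -0.19] slide after rot [39.6  2.7 12.6] mm ; slide in present frame [39.6  2.6 12.6] q1,q6 [-49.  50.] jaw -98.9
```

View pics/w9.png

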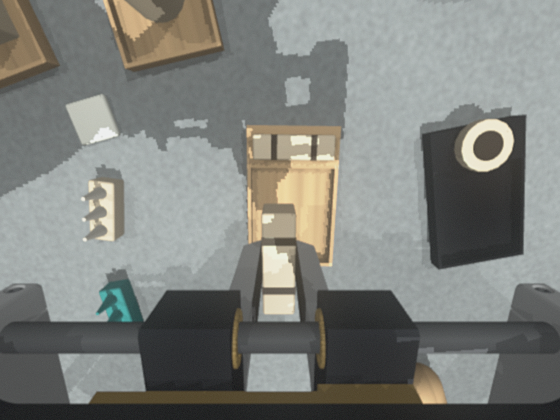

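Run:
```python
from h import *
from cell import *
s=get_state();f=grab_frame("wrist");
P=[pt(f,u,.015,s)[:2] for u in((248,128),(340,127),(331,265))]
bx=P[1]-P[2];print(np.linalg.norm(bx),np.linalg.norm(P[0]-P[1]),np.degrees(np.arctan2(bx[1],bx[0])));x=bx/np.linalg.norm(bx);print((P[0]+P[1])/2-.079*x, x)
```

```text
0.12415429624950489 0.07586508839634609 -9.576533938579633
[ 0.42065138 -0.37122618] [ 0.98606426 -0.16636491]
```

Call:
play_rows(rows=[{"slide": [0.02, 0.001, 0.013], "angular": [0, 0, -0.2]}, {"slide": [0.025, 0, 0], "angular": [0, 0, 0]}, {"slide": [0, 0, 0], "angular": [0, 0, 0]}])

```text
t: 19.23
tcp_pos: [0.4229, -0.3674, 0.0446]
orientation: [-0.462, -0.535, -0.461, 0.536]
force: [0.2, 0.6, -0.7]
finger_gap: 0.0202
```

Run:
```python
from h import *
from cell import *
s=get_state();print(s["t"],s["tcp_pos"],jaw(s),s["finger_gap"],s["force"])
plan(s,[.423,-.3715,.012],-99)
```

```text
19.225 [ 0.42291503 -0.36737732  0.04455367] -98.47642825360116 0.02022791511654004 [ 0.22955757  0.57911102 -0.65953273]
rot(tool) [ 0.52  0.07 -0.01] slide after rot [32.6  0.7  4.1] mm ; slide in present frame [32.6  0.7  4. ] q1,q6 [-50.  49.] jaw -98.5
```

Call:
play_rows(rows=[{"slide": [0.014, 0, 0.005], "angular": [0.4, 0, 0]}, {"slide": [0, 0, 0], "angular": [0, 0, 0]}])

```text
t: 19.48
tcp_pos: [0.4232, -0.372, 0.0312]
orientation: [-0.461, -0.537, -0.459, 0.537]
force: [0.1, -0.6, -0.5]
finger_gap: 0.0197
```

Run:
```python
from h import *
from cell import *
s=get_state();print(s["t"],s["tcp_pos"],jaw(s),s["finger_gap"],s["force"])
plan(s,[.422,-.3713,.012],-99.2)
```

```text
19.475 [ 0.42319257 -0.37200397  0.03116234] -98.78779726869095 0.019735147432429795 [ 0.10927316 -0.57458333 -0.49211021]
rot(tool) [ 0.41  0.14 -0.09] slide after rot [19.2 -1.3 -0.5] mm ; slide in present frame [19.2 -1.3 -0.6] q1,q6 [-50.  49.] jaw -98.8
```

Call:
play_rows(rows=[{"slide": [0.01, -0.002, 0], "angular": [0.3, 0, 0]}, {"slide": [0.006, 0, 0], "angular": [0, 0, 0]}, {"slide": [0.002, 0, 0], "angular": [0, 0, 0]}, {"slide": [0, 0, 0], "angular": [0, 0, 0]}])

```text
t: 19.98
tcp_pos: [0.4218, -0.3725, 0.0132]
orientation: [-0.46, -0.538, -0.457, 0.538]
force: [0.9, -0.5, -0.5]
finger_gap: 0.0198
```

Run:
```python
from h import *
from cell import *
s=get_state();print(s["t"],s["tcp_pos"],jaw(s),s["finger_gap"],s["force"])
plan(s,[.422,-.3713,.012],-99.2)
```

```text
19.975 [ 0.42181339 -0.37250953  0.0131538 ] -99.1122944868278 0.019790434055054592 [ 0.944024   -0.4524772  -0.53877285]
rot(tool) [ 0.09  0.22 -0.19] slide after rot [ 1.2 -0.  -1.2] mm ; slide in present frame [ 1.1 -0.  -1.2] q1,q6 [-50.  49.] jaw -99.1
```

Call:
play_rows(rows=[{"slide": [0.001, 0, -0.001], "angular": [0, 0, 0]}, {"slide": [0, 0, 0], "angular": [0, 0, 0]}])

```text
t: 20.23
tcp_pos: [0.4222, -0.3718, 0.0125]
orientation: [-0.461, -0.538, -0.457, 0.538]
force: [-0.4, 0.5, -0.2]
finger_gap: 0.0198
```

Call:
play_rows(rows=[{"slide": [0, 0, 0], "angular": [0, 0, 0]}, {"slide": [0, 0, 0], "angular": [0, 0, 0]}, {"slide": [0, 0, 0], "angular": [0, 0, 0]}], hand=0.38)

```text
t: 20.6
tcp_pos: [0.4227, -0.3723, 0.0132]
orientation: [-0.461, -0.538, -0.456, 0.538]
force: [0.2, 0.7, 0.0]
finger_gap: 0.0355
```

Call:
play_rows(rows=[{"slide": [-0.03, 0, 0], "angular": [0, 0, 0]}, {"slide": [-0.05, 0, 0], "angular": [0, 0, 0]}, {"slide": [-0.05, 0, 0], "angular": [0, 0, 0]}, {"slide": [-0.01, 0, -0.03], "angular": [0, 0, 0]}, {"slide": [0, 0, 0], "angular": [0, 0, 0]}, {"slide": [0, 0, 0], "angular": [0, 0, 0]}])

```text
t: 21.35
tcp_pos: [0.4267, -0.3418, 0.1572]
orientation: [-0.461, -0.538, -0.456, 0.539]
force: [0.0, 0.5, 0.0]
finger_gap: 0.0357
```

Run:
```python
from h import *
from cell import *
s=get_state();print(s["t"],s["tcp_pos"],jaw(s),s["finger_gap"],s["force"])
f=grab_frame("wrist");cv2.imwrite("pics/w10.png",f["color"])
plan(s,[.54,.25,.30],-90)
```

```text
21.35 [ 0.42674168 -0.34179239  0.15719709] -99.15235328615435 0.03565803015768749 [0.02759345 0.53261119 0.04393038]
rot(tool) [-9.15  0.33 -0.26] slide after rot [-142.8  113.3 -591.8] mm ; slide in present frame [-145.9   18.4 -601.5] q1,q6 [-48.  51.] jaw -99.2
```

View pics/w10.png

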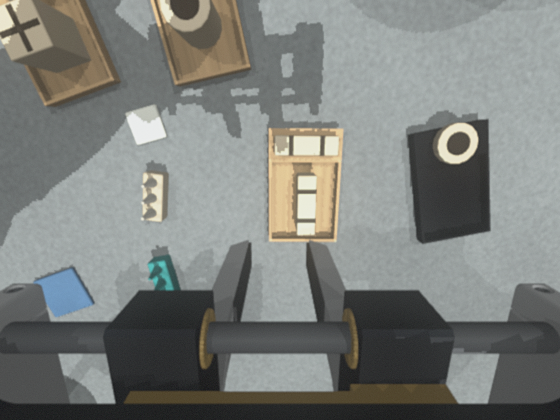

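Call:
play_rows(rows=[{"slide": [-0.03, 0, -0.05], "angular": [-4.5, 0, 0]}, {"slide": [-0.03, 0.012, -0.058], "angular": [-4.5, 0, 0]}, {"slide": [-0.03, 0.013, -0.058], "angular": [0, 0, 0]}, {"slide": [-0.02, 0.013, -0.06], "angular": [0, 0, 0]}, {"slide": [0, 0.013, -0.06], "angular": [0, 0, 0]}, {"slide": [0, 0.013, -0.06], "angular": [0, 0, 0]}, {"slide": [0, 0.013, -0.06], "angular": [0, 0, 0]}, {"slide": [0, 0.013, -0.06], "angular": [0, 0, 0]}, {"slide": [0, 0.013, -0.06], "angular": [0, 0, 0]}, {"slide": [0, 0.013, -0.06], "angular": [0, 0, 0]}, {"slide": [0, 0, -0.03], "angular": [0, 0, 0]}, {"slide": [0, 0, 0], "angular": [0, 0, 0]}, {"slide": [0, 0, 0], "angular": [0, 0, 0]}], hand=0)

```text
t: 23.02
tcp_pos: [0.5597, 0.2746, 0.2498]
orientation: [-0.495, -0.498, -0.499, 0.508]
force: [0.6, -0.3, -0.2]
finger_gap: 0.0003
```

Run:
```python
from h import *
from cell import *
s=get_state();print(s["t"],s["tcp_pos"],jaw(s),s["finger_gap"],s["force"])
f=grab_frame("wrist");cv2.imwrite("pics/w11.png",f["color"])
import pickle;pickle.dump((s,f),open("w11.pkl","wb"))
```

```text
23.025 [0.55974684 0.27461891 0.24982603] -90.68401470082208 0.0002952015940339641 [ 0.61560726 -0.32430417 -0.20353633]
```

View pics/w11.png

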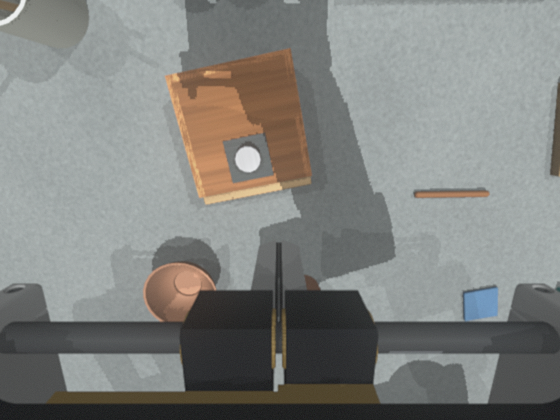

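Run:
```python
from h import *
import pickle
s,f=pickle.load(open("w11.pkl","rb"))
crop(f["color"],150,40,330,220,3.3,"pics/z5.png")
L=pt(f,(248,159),.087,s);print("latch",L)
P=np.array([pt(f,u,.075,s)[:2] for u in((204,198),(311,182),(289,51),(168,76))]);E=np.roll(P,-1,0)-P
print(P.mean(0),np.linalg.norm(E,axis=1),np.degrees(np.arctan2(E[:,1],E[:,0])))
plan(s,[L[0],L[1],.11],-80)
print(pt(f,(180,290),.05,s),pt(f,(312,283),.06,s))
```

```text
latch [0.60250898 0.30713325 0.087     ]
[0.63360366 0.31227601] [0.13174861 0.14466549 0.1340786  0.14008301] [ -82.10702959   10.45914456   99.90583056 -168.53632714]
rot(tool) [-10.69   0.25   0.89] slide after rot [139.8  47.8 -24.6] mm ; slide in present frame [139.   44.5 -33.8] q1,q6 [ 18. 109.] jaw -90.7
[0.41310626 0.41617299 0.05      ] [0.42729816 0.22765609 0.06      ]
```

View pics/z5.png

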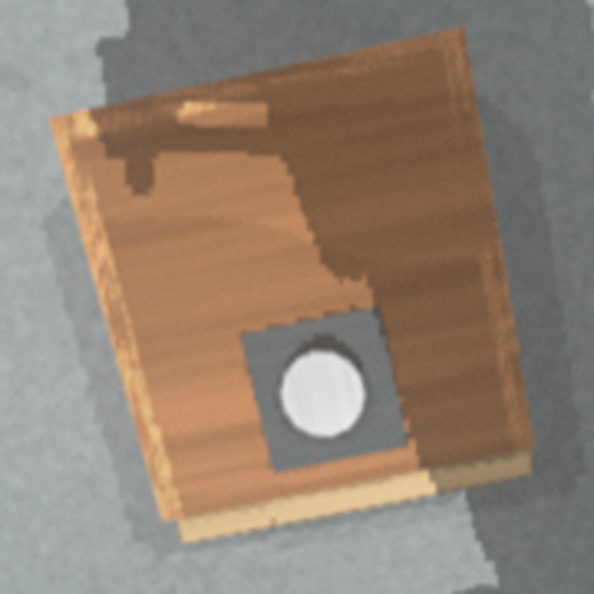

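Call:
play_rows(rows=[{"slide": [0.03, 0.022, -0.017], "angular": [-5, 0.1, 0.4]}, {"slide": [0.05, 0.025, -0.012], "angular": [-5, 0, 0.3]}, {"slide": [0.045, 0, 0], "angular": [0, 0, 0]}, {"slide": [0, 0, 0], "angular": [0, 0, 0]}])

```text
t: 23.58
tcp_pos: [0.6095, 0.298, 0.1237]
orientation: [0.539, 0.458, 0.537, -0.459]
force: [-0.6, 0.0, -0.6]
finger_gap: 0.0007
```

Run:
```python
from h import *
from cell import *
s=get_state();print(s["t"],s["tcp_pos"],jaw(s),s["finger_gap"],s["force"])
plan(s,[.602,.307,.092],-80)
f=grab_frame("wrist");cv2.imwrite("pics/w12.png",f["color"])
print(proj(f,[.602,.307,.087],s))
```

```text
23.575 [0.60951719 0.29804603 0.12373842] -80.91414317220399 0.0006500114622605412 [-0.57326301  0.01107079 -0.6451762 ]
rot(tool) [-0.91  0.18 -0.06] slide after rot [ 31.7  -5.8 -10.1] mm ; slide in present frame [ 31.7  -6.  -10.1] q1,q6 [ 19. 100.] jaw -80.9
[264.68646901 240.69448704]
```

View pics/w12.png

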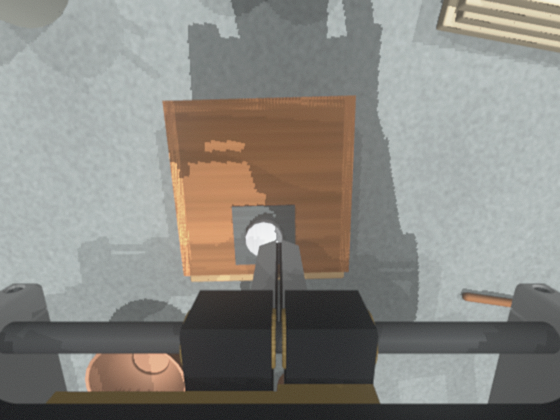

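Call:
play_rows(rows=[{"slide": [0.02, -0.006, -0.011], "angular": [-0.9, 0, 0]}, {"slide": [0.008, 0, 0], "angular": [0, 0, 0]}, {"slide": [0, 0, 0], "angular": [0, 0, 0]}])

```text
t: 24.0
tcp_pos: [0.6074, 0.3096, 0.104]
orientation: [0.545, 0.459, 0.538, -0.45]
force: [-0.1, -1.3, 0.2]
finger_gap: 0.0005
```

Run:
```python
from h import *
from cell import *
s=get_state();print(s["t"],s["tcp_pos"],jaw(s),s["finger_gap"],s["force"])
plan(s,[.602,.307,.087],-80)
```

```text
24.0 [0.60738402 0.30957837 0.10397689] -80.03639967204376 0.0005213401192144545 [-0.1191268  -1.27638448  0.20662739]
rot(tool) [-0.04  0.03 -0.97] slide after rot [17.  -5.7  1.6] mm ; slide in present frame [16.9 -6.   1.6] q1,q6 [ 20. 100.] jaw -80.0
```

Call:
play_rows(rows=[{"slide": [0.006, -0.006, 0.002], "angular": [0, 0, -1]}, {"slide": [0.005, 0, 0], "angular": [0, 0, 0]}, {"slide": [0, 0, 0], "angular": [0, 0, 0]}])

```text
t: 24.38
tcp_pos: [0.6025, 0.3068, 0.094]
orientation: [0.542, 0.455, 0.541, -0.454]
force: [-0.3, -0.0, 0.7]
finger_gap: 0.0006
```

Call:
play_rows(rows=[{"slide": [0.004, 0, 0], "angular": [0, 0, 0]}, {"slide": [0.003, 0, 0], "angular": [0, 0, 0]}, {"slide": [0, 0, 0], "angular": [0, 0, 0]}])

```text
t: 24.75
tcp_pos: [0.603, 0.3069, 0.087]
orientation: [0.542, 0.455, 0.541, -0.454]
force: [0.8, 0.6, -0.2]
finger_gap: 0.0004
```

Call:
play_rows(rows=[{"slide": [0.003, 0, 0], "angular": [0, 0, 0]}, {"slide": [0.003, 0, 0], "angular": [0, 0, 0]}, {"slide": [0.002, 0, 0], "angular": [0, 0, 0]}])

```text
t: 25.12
tcp_pos: [0.6032, 0.307, 0.0803]
orientation: [0.542, 0.455, 0.541, -0.454]
force: [-1.3, -1.0, 5.8]
finger_gap: 0.0002
```

Run:
```python
from h import *
from cell import *
s=get_state();print(s["t"],s["tcp_pos"],jaw(s),s["finger_gap"],s["force"])
f=grab_frame("wrist");cv2.imwrite("pics/w13.png",f["color"])
```

```text
25.125 [0.60320199 0.30700013 0.08030138] -80.01340317361999 0.00023039307687974808 [-1.25983936 -0.9986003   5.79797549]
```

View pics/w13.png

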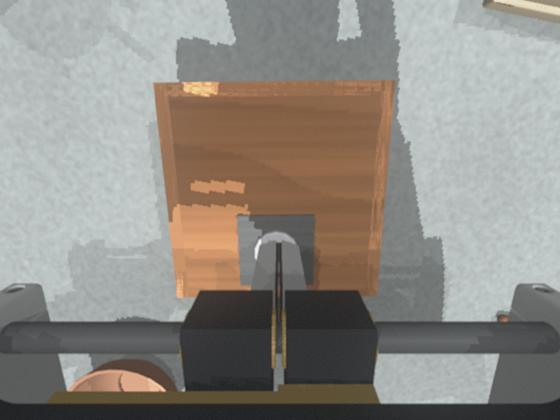

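Call:
play_rows(rows=[{"slide": [-0.02, 0, 0], "angular": [0, 0, 0]}, {"slide": [-0.05, 0, 0], "angular": [0, 0, 0]}, {"slide": [-0.05, 0, 0], "angular": [0, 0, 0]}, {"slide": [-0.05, -0.03, 0.02], "angular": [0, 0, 0]}, {"slide": [0, -0.05, 0.03], "angular": [0, 0, 0]}, {"slide": [0, -0.02, 0.02], "angular": [0, 0, 0]}, {"slide": [0, 0, 0], "angular": [0, 0, 0]}, {"slide": [0, 0, 0], "angular": [0, 0, 0]}], hand=1)

```text
t: 26.18
tcp_pos: [0.5173, 0.2201, 0.2606]
orientation: [0.544, 0.458, 0.539, -0.451]
force: [-0.7, -0.6, 0.8]
finger_gap: 0.077
```

Run:
```python
from h import *
from cell import *
s=get_state();print(s["t"],s["tcp_pos"],jaw(s),s["finger_gap"],s["force"])
f=grab_frame("wrist");cv2.imwrite("pics/w14.png",f["color"])
import pickle;pickle.dump((s,f),open("w14.pkl","wb"))
```

```text
26.175 [0.51730304 0.22008872 0.26057024] -79.99402132532367 0.07702588465068005 [-0.7138815  -0.56579856  0.77372542]
```

View pics/w14.png

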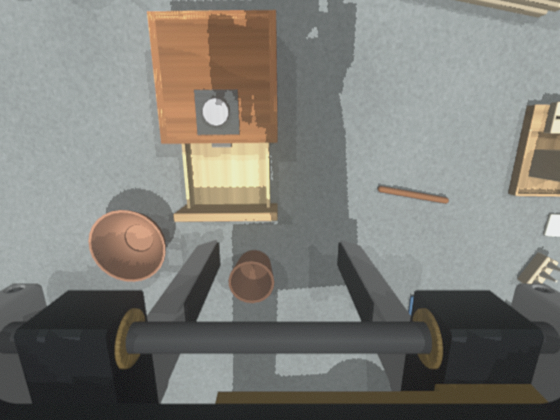

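Run:
```python
from h import *
import pickle
s,f=pickle.load(open("w14.pkl","rb"))
crop(f["color"],145,80,305,230,4,"pics/z6.png")
```

```text
(no output)
```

View pics/z6.png

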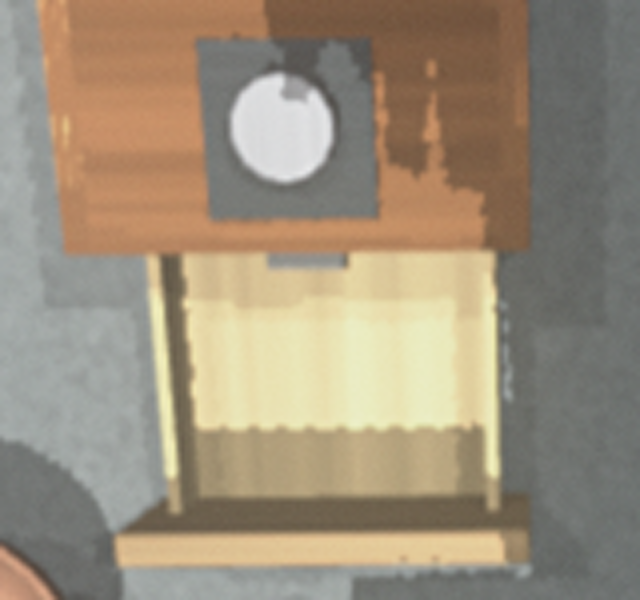

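Run:
```python
from h import *
import pickle
s,f=pickle.load(open("w14.pkl","rb"))
m=lambda u,z:pt(f,(145+u[0]/4,80+u[1]/4),z,s)
a,b=m((115,550),.064),m((529,547),.064);print("ends",a,b,np.linalg.norm(a-b));d=(b-a);yaw=np.degrees(np.arctan2(d[1],d[0]))+90
c,e=m((65,252),.075),m((530,252),.075);print(c,e,np.linalg.norm(c-e));d=e-c;print(yaw,np.degrees(np.arctan2(d[1],d[0]))+90)
L=m((281,128),.087);print("latch",L)
y=np.radians(9.7);x=np.array([np.cos(y),np.sin(y)])
mid=((a+b)/2)[:2];print("front",mid,"from latch: ",L[:2]-x*(.035+.096), "target",mid+.051*x,L[:2]-x*(.035+.045))
plan(s,[.455,-.208,.10],-106)
```

```text
ends [0.46131774 0.35043226 0.064     ] [0.48613419 0.21583468 0.064     ] 0.1368662284565525
[0.55574777 0.36967534 0.075     ] [0.5800307  0.23193384 0.075     ] 0.13986557654486845
10.446595115642296 9.998140995695309
latch [0.60188138 0.30737624 0.087     ]
front [0.47372596 0.28313347] from latch:  [0.47275423 0.28530413] target [0.52399684 0.29172643] [0.5230251  0.29389709]
rot(tool) [26.01 -0.23 -0.73] slide after rot [160.6  58.1 428.7] mm ; slide in present frame [ 158.3 -137.8  410.9] q1,q6 [14. 94.] jaw -80.0
```

Call:
play_rows(rows=[{"slide": [0, 0, 0], "angular": [9, 0, 0]}, {"slide": [0, 0, 0.03], "angular": [9, 0, 0]}, {"slide": [0, 0, 0.05], "angular": [8, 0, -0.7]}, {"slide": [0.01, 0.01, 0.06], "angular": [0, 0, 0]}, {"slide": [0.02, 0.01, 0.06], "angular": [0, 0, 0]}, {"slide": [0.02, 0.01, 0.06], "angular": [0, 0, 0]}, {"slide": [0.02, 0.01, 0.06], "angular": [0, 0, 0]}, {"slide": [0.02, 0.01, 0.06], "angular": [0, 0, 0]}, {"slide": [0.02, 0.005, 0.05], "angular": [0, 0, 0]}, {"slide": [0.01, 0, 0], "angular": [0, 0, 0]}, {"slide": [0, 0, 0], "angular": [0, 0, 0]}])

```text
t: 27.6
tcp_pos: [0.4757, -0.2072, 0.1339]
orientation: [0.422, 0.569, 0.427, -0.562]
force: [-0.1, 0.5, 0.2]
finger_gap: 0.0942
```

Run:
```python
from h import *
from cell import *
s=get_state();print(s["t"],s["tcp_pos"],jaw(s),s["finger_gap"],s["force"])
f=grab_frame("wrist");cv2.imwrite("pics/w15.png",f["color"])
import pickle;pickle.dump((s,f),open("w15.pkl","wb"))
plan(s,[.455,-.208,.10],-106)
```

```text
27.6 [ 0.47569537 -0.20723649  0.13391461] -106.19964858330047 0.09423196190063768 [-0.14856354  0.48427223  0.16541514]
rot(tool) [-0.2  -0.62 -0.01] slide after rot [ 33.9 -19.7   6.4] mm ; slide in present frame [ 33.8 -19.7   6.9] q1,q6 [-33.  72.] jaw -106.2
```

View pics/w15.png

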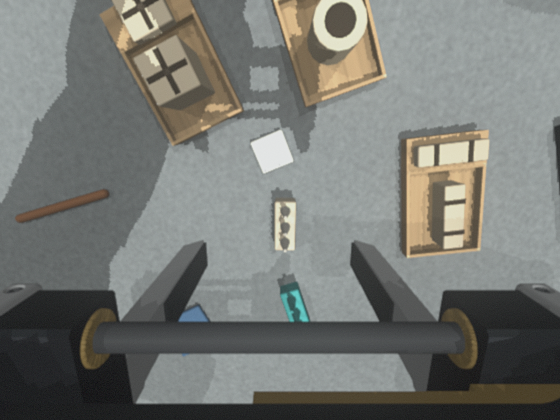

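Run:
```python
from h import *
import pickle
s,f=pickle.load(open("w15.pkl","rb"))
crop(f["color"],235,180,335,330,4,"pics/z7.png")
```

```text
(no output)
```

View pics/z7.png

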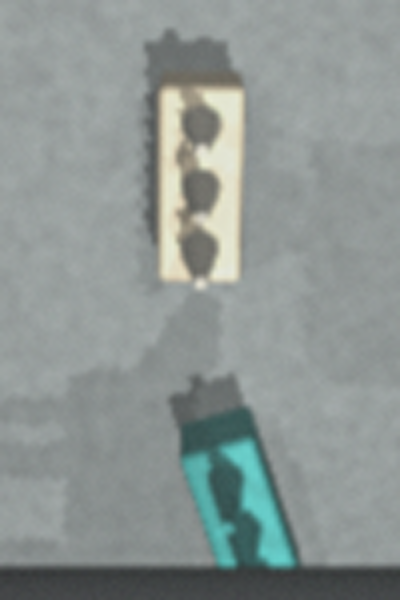

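Run:
```python
from h import *
import pickle
s,f=pickle.load(open("w15.pkl","rb"))
P=np.array([pt(f,(235+u/4,180+v/4),.02,s)[:2] for u,v in((160,86),(243,85),(243,281),(160,281))]);E=np.roll(P,-1,0)-P
print(P.mean(0),np.linalg.norm(E,axis=1),np.degrees(np.arctan2(E[:,1],E[:,0])))
plan(s,[*P.mean(0),.04],-106)
```

```text
[ 0.45483703 -0.20832508] [0.02108127 0.05361091 0.0220876  0.05339099] [-105.34541015  164.69490952   74.06142147  -16.38363662]
rot(tool) [-0.2  -0.62 -0.01] slide after rot [ 93.9 -19.8   6.8] mm ; slide in present frame [ 93.8 -19.7   7.9] q1,q6 [-33.  72.] jaw -106.2
```

Call:
play_rows(rows=[{"slide": [0.02, -0.02, 0.007], "angular": [0, -0.6, 0]}, {"slide": [0.03, 0, 0], "angular": [0, 0, 0]}, {"slide": [0.025, 0, 0], "angular": [0, 0, 0]}, {"slide": [0, 0, 0], "angular": [0, 0, 0]}])

```text
t: 28.15
tcp_pos: [0.4608, -0.2046, 0.062]
orientation: [0.431, 0.565, 0.424, -0.562]
force: [-0.0, -0.3, 0.2]
finger_gap: 0.0941
```

Run:
```python
from h import *
from cell import *
s=get_state();print(s["t"],s["tcp_pos"],jaw(s),s["finger_gap"],s["force"])
plan(s,[.4548,-.2082,.004],-105.8)
```

```text
28.15 [ 0.46080497 -0.20457246  0.06197648] -105.55944930791809 0.09405348458707953 [-0.00152407 -0.30824994  0.2320115 ]
rot(tool) [ 0.24  0.13 -0.56] slide after rot [58.  -4.8  5.1] mm ; slide in present frame [57.9 -5.4  5. ] q1,q6 [-34.  72.] jaw -105.6
```

Call:
play_rows(rows=[{"slide": [0.025, -0.006, 0.005], "angular": [0.2, 0.1, -0.6]}, {"slide": [0.02, -0.001, 0], "angular": [0, 0, 0]}, {"slide": [0.004, 0, 0], "angular": [0, 0, 0]}, {"slide": [0, 0, 0], "angular": [0, 0, 0]}])

```text
t: 28.65
tcp_pos: [0.4604, -0.2078, 0.019]
orientation: [0.433, 0.564, 0.424, -0.561]
force: [0.1, -0.5, 0.3]
finger_gap: 0.0944
```

Run:
```python
from h import *
from cell import *
s=get_state();print(s["t"],s["tcp_pos"],jaw(s),s["finger_gap"],s["force"])
plan(s,[.4548,-.2082,.004],-105.8)
```

```text
28.65 [ 0.46039549 -0.20784027  0.01896268] -105.37151836665072 0.09441801488617908 [ 0.05922433 -0.46510622  0.30696782]
rot(tool) [ 0.43  0.23 -0.66] slide after rot [15.  -5.3  1.9] mm ; slide in present frame [14.9 -5.5  1.8] q1,q6 [-34.  71.] jaw -105.4
```

Call:
play_rows(rows=[{"slide": [0.009, -0.006, 0.002], "angular": [0.4, 0.2, -0.7]}, {"slide": [0.003, -0.001, 0], "angular": [0, 0, 0]}, {"slide": [0, 0, 0], "angular": [0, 0, 0]}])

```text
t: 29.02
tcp_pos: [0.4547, -0.2089, 0.0085]
orientation: [0.428, 0.564, 0.426, -0.564]
force: [-0.5, -0.1, -0.2]
finger_gap: 0.0943
```

Run:
```python
from h import *
from cell import *
s=get_state();print(s["t"],s["tcp_pos"],jaw(s),s["finger_gap"],s["force"])
plan(s,[.4548,-.2082,.004],-105.8)
```

```text
29.025 [ 0.45465631 -0.20888945  0.00853481] -105.7642056785188 0.09429763072317901 [-0.52397717 -0.0983116  -0.17252525]
rot(tool) [ 0.04  0.1  -0.16] slide after rot [ 4.5 -0.  -0.7] mm ; slide in present frame [ 4.5 -0.1 -0.7] q1,q6 [-35.  71.] jaw -105.8
```

Call:
play_rows(rows=[{"slide": [0.004, 0, -0.001], "angular": [0, 0, -0.1]}, {"slide": [0, 0, 0], "angular": [0, 0, 0]}])

```text
t: 29.28
tcp_pos: [0.455, -0.208, 0.0044]
orientation: [-0.427, -0.564, -0.426, 0.564]
force: [-0.1, 0.3, -0.1]
finger_gap: 0.0944
```

Call:
play_rows(rows=[{"slide": [0, 0, 0], "angular": [0, 0, 0]}, {"slide": [0, 0, 0], "angular": [0, 0, 0]}, {"slide": [0, 0, 0], "angular": [0, 0, 0]}, {"slide": [0, 0, 0], "angular": [0, 0, 0]}, {"slide": [0, 0, 0], "angular": [0, 0, 0]}, {"slide": [0, 0, 0], "angular": [0, 0, 0]}, {"slide": [0, 0, 0], "angular": [0, 0, 0]}, {"slide": [0, 0, 0], "angular": [0, 0, 0]}, {"slide": [0, 0, 0], "angular": [0, 0, 0]}], hand=0)

```text
t: 30.4
tcp_pos: [0.4552, -0.2081, 0.0046]
orientation: [-0.427, -0.564, -0.426, 0.564]
force: [0.4, -0.2, 0.5]
finger_gap: 0.0217
```

Run:
```python
from h import *
from cell import *
s=get_state();print(s["t"],s["tcp_pos"],jaw(s),s["finger_gap"],s["force"])
plan(s,[.5235,.2928,.13],-79.8)
```

```text
30.4 [ 0.45517158 -0.2081173   0.00458545] -105.7806295258983 0.021733785340848532 [ 0.38393117 -0.22197881  0.46804527]
rot(tool) [-25.98   0.13  -0.06] slide after rot [-125.4  156.  -480.9] mm ; slide in present frame [-126.5  -70.3 -500.4] q1,q6 [-34.  71.] jaw -105.8
```

Call:
play_rows(rows=[{"slide": [-0.02, 0, 0], "angular": [0, 0, 0]}, {"slide": [-0.04, 0, 0], "angular": [0, 0, 0]}, {"slide": [-0.04, 0, 0], "angular": [-6, 0, 0]}, {"slide": [-0.03, 0, 0], "angular": [-7, 0, 0]}, {"slide": [0, 0, 0], "angular": [-7, 0, 0]}, {"slide": [0, 0, -0.02], "angular": [-6, 0, 0]}, {"slide": [0, 0.014, -0.04], "angular": [0, 0, 0]}, {"slide": [0, 0.014, -0.045], "angular": [0, 0, 0]}, {"slide": [0, 0.014, -0.045], "angular": [0, 0, 0]}, {"slide": [0, 0.014, -0.045], "angular": [0, 0, 0]}, {"slide": [0, 0.014, -0.045], "angular": [0, 0, 0]}, {"slide": [0, 0.014, -0.045], "angular": [0, 0, 0]}, {"slide": [0, 0.014, -0.045], "angular": [0, 0, 0]}, {"slide": [0, 0.014, -0.045], "angular": [0, 0, 0]}, {"slide": [0, 0.014, -0.035], "angular": [0, 0, 0]}, {"slide": [0, 0.01, -0.02], "angular": [0, 0, 0]}, {"slide": [0, 0, 0], "angular": [0, 0, 0]}, {"slide": [0, 0, 0], "angular": [0, 0, 0]}])

```text
t: 32.65
tcp_pos: [0.5073, 0.2536, 0.1351]
orientation: [0.546, 0.448, 0.545, -0.451]
force: [1.4, -1.0, -0.8]
finger_gap: 0.0218
```

Run:
```python
from h import *
from cell import *
s=get_state();print(s["t"],s["tcp_pos"],jaw(s),s["finger_gap"],s["force"])
f=grab_frame("wrist");cv2.imwrite("pics/w16.png",f["color"])
plan(s,[.5235,.2928,.10],-79.8)
```

```text
32.65 [0.50733723 0.25360803 0.13505778] -79.03395162878326 0.02175363749902228 [ 1.39339796 -0.96965648 -0.78577045]
rot(tool) [0.77 0.18 0.17] slide after rot [ 35.1  22.8 -35.7] mm ; slide in present frame [ 34.9  23.4 -35.5] q1,q6 [18. 97.] jaw -79.0
```

View pics/w16.png

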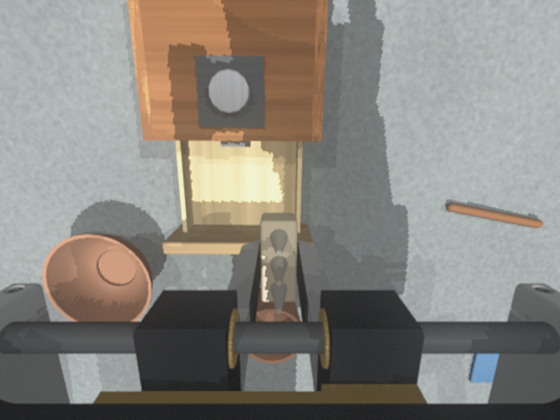

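Call:
play_rows(rows=[{"slide": [0, 0.02, -0.03], "angular": [0.7, 0, 0]}, {"slide": [0.01, 0.004, -0.008], "angular": [0, 0, 0]}, {"slide": [0.02, 0, 0], "angular": [0, 0, 0]}, {"slide": [0, 0, 0], "angular": [0, 0, 0]}, {"slide": [0, 0, 0], "angular": [0, 0, 0]}])

```text
t: 33.33
tcp_pos: [0.5231, 0.2899, 0.1033]
orientation: [0.541, 0.452, 0.541, -0.458]
force: [-0.4, -0.4, -0.3]
finger_gap: 0.0216
```

Run:
```python
from h import *
from cell import *
s=get_state();print(s["t"],s["tcp_pos"],jaw(s),s["finger_gap"],s["force"])
f=grab_frame("wrist");cv2.imwrite("pics/w17.png",f["color"])
plan(s,[.5235,.2928,.085],-79.8)
```

```text
33.325 [0.52312895 0.28986311 0.10325287] -80.10116417723407 0.021610229782353198 [-0.36967544 -0.38079732 -0.31211631]
rot(tool) [-0.3   0.34  0.36] slide after rot [18.3  0.9 -2.8] mm ; slide in present frame [18.2  1.  -2.9] q1,q6 [ 21. 101.] jaw -80.1
```

View pics/w17.png

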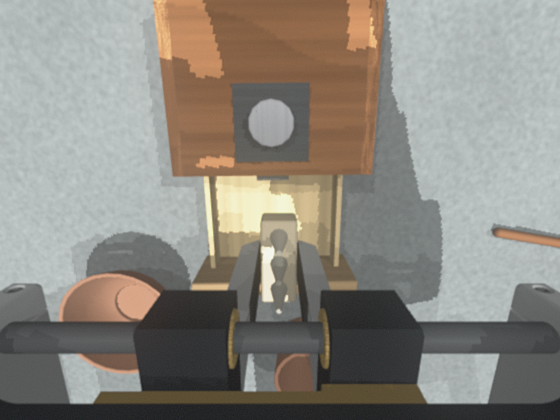

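Call:
play_rows(rows=[{"slide": [0.02, 0.001, -0.003], "angular": [-0.3, 0.3, 0.3]}, {"slide": [0.02, 0, 0], "angular": [0, 0, 0]}, {"slide": [0, 0, 0], "angular": [0, 0, 0]}])

```text
t: 33.75
tcp_pos: [0.5251, 0.2924, 0.0653]
orientation: [0.543, 0.455, 0.541, -0.453]
force: [0.2, -0.3, -1.0]
finger_gap: 0.0215
```

Run:
```python
from h import *
from cell import *
s=get_state();print(s["t"],s["tcp_pos"],jaw(s),s["finger_gap"],s["force"])
plan(s,[.5235,.2928,.017],-79.8)
```

```text
33.75 [0.52509101 0.29238748 0.06525301] -79.85183352684537 0.021514442059092 [ 0.18219065 -0.34062112 -1.02347032]
rot(tool) [-0.05  0.01 -0.18] slide after rot [48.3 -1.5 -0.7] mm ; slide in present frame [48.2 -1.6 -0.7] q1,q6 [ 21. 101.] jaw -79.9
```

Call:
play_rows(rows=[{"slide": [0.02, -0.003, -0.001], "angular": [0, 0, -0.2]}, {"slide": [0.013, -0.002, 0], "angular": [0, 0, 0]}, {"slide": [0, 0, 0], "angular": [0, 0, 0]}])

```text
t: 34.12
tcp_pos: [0.521, 0.2928, 0.0322]
orientation: [0.543, 0.455, 0.542, -0.453]
force: [0.1, -0.8, -0.9]
finger_gap: 0.0214
```

Run:
```python
from h import *
from cell import *
s=get_state();print(s["t"],s["tcp_pos"],jaw(s),s["finger_gap"],s["force"])
plan(s,[.5235,.2928,.017],-79.8)
```

```text
34.125 [0.52101414 0.29275513 0.03219835] -79.86600242709949 0.021394792278223163 [ 0.1433538  -0.82916787 -0.91658999]
rot(tool) [-0.07 -0.02 -0.14] slide after rot [15.2  2.5  0.4] mm ; slide in present frame [15.2  2.4  0.4] q1,q6 [ 21. 101.] jaw -79.9
```

Call:
play_rows(rows=[{"slide": [0.008, 0.001, 0], "angular": [0, 0, -0.1]}, {"slide": [0.004, 0, 0], "angular": [0, 0, 0]}, {"slide": [0.001, 0, 0], "angular": [0, 0, 0]}, {"slide": [0, 0, 0], "angular": [0, 0, 0]}])

```text
t: 34.62
tcp_pos: [0.523, 0.2934, 0.0191]
orientation: [0.543, 0.455, 0.542, -0.453]
force: [0.0, -0.4, -1.3]
finger_gap: 0.0219
```

Call:
play_rows(rows=[{"slide": [0.0015, 0, 0], "angular": [0, 0, 0]}, {"slide": [0, 0, 0], "angular": [0, 0, 0]}])

```text
t: 34.88
tcp_pos: [0.5234, 0.2935, 0.018]
orientation: [0.543, 0.455, 0.542, -0.453]
force: [0.4, -0.1, -1.0]
finger_gap: 0.022
```

Call:
play_rows(rows=[{"slide": [0.0008, 0, 0], "angular": [0, 0, 0]}, {"slide": [0, 0, 0], "angular": [0, 0, 0]}])

```text
t: 35.12
tcp_pos: [0.5235, 0.2936, 0.0174]
orientation: [0.543, 0.455, 0.542, -0.453]
force: [0.4, -0.2, -0.1]
finger_gap: 0.022
```

Call:
play_rows(rows=[{"slide": [0.001, 0, 0], "angular": [0, 0, 0]}, {"slide": [0, 0, 0], "angular": [0, 0, 0]}])

```text
t: 35.38
tcp_pos: [0.5238, 0.2937, 0.0167]
orientation: [0.543, 0.455, 0.542, -0.452]
force: [-0.9, -0.5, 0.4]
finger_gap: 0.022
```

Call:
play_rows(rows=[{"slide": [0, 0, 0], "angular": [0, 0, 0]}, {"slide": [0, 0, 0], "angular": [0, 0, 0]}, {"slide": [0, 0, 0], "angular": [0, 0, 0]}, {"slide": [0, 0, 0], "angular": [0, 0, 0]}], hand=0.55)

```text
t: 35.88
tcp_pos: [0.5241, 0.2938, 0.0168]
orientation: [0.543, 0.455, 0.541, -0.452]
force: [0.5, 0.7, -0.9]
finger_gap: 0.0515
```

Call:
play_rows(rows=[{"slide": [-0.02, 0, 0], "angular": [0, 0, 0]}, {"slide": [-0.04, 0, 0], "angular": [0, 0, 0]}, {"slide": [-0.05, 0, 0], "angular": [0, 0, 0]}, {"slide": [-0.05, 0, 0], "angular": [0, 0, 0]}, {"slide": [-0.05, 0, 0], "angular": [0, 0, 0]}, {"slide": [0, 0, 0], "angular": [0, 0, 0]}, {"slide": [0, 0, 0], "angular": [0, 0, 0]}])

```text
t: 36.75
tcp_pos: [0.5236, 0.2936, 0.2416]
orientation: [0.544, 0.458, 0.54, -0.45]
force: [-0.1, 0.4, -0.6]
finger_gap: 0.0516
```

Run:
```python
from h import *
from cell import *
s=get_state();print(s["t"],s["tcp_pos"],jaw(s),s["finger_gap"],s["force"])
f=grab_frame("wrist");cv2.imwrite("pics/w18.png",f["color"])
```

```text
36.75 [0.52359193 0.29359589 0.24162502] -79.8514260911802 0.051619653826857376 [-0.07849551  0.3772397  -0.58773785]
```

View pics/w18.png

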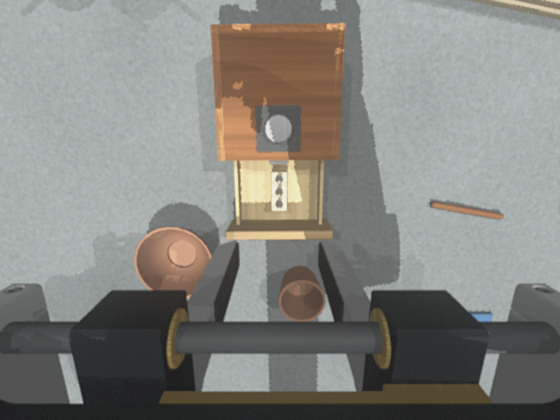

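Run:
```python
from h import *
from cell import *
a=grab_frame("scene")["color"];b=grab_frame("side")["color"]
crop(a,150,140,450,320,2.6,"pics/sc9.png");crop(b,130,130,370,370,2.4,"pics/sd9.png")
```

```text
(no output)
```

View pics/sc9.png

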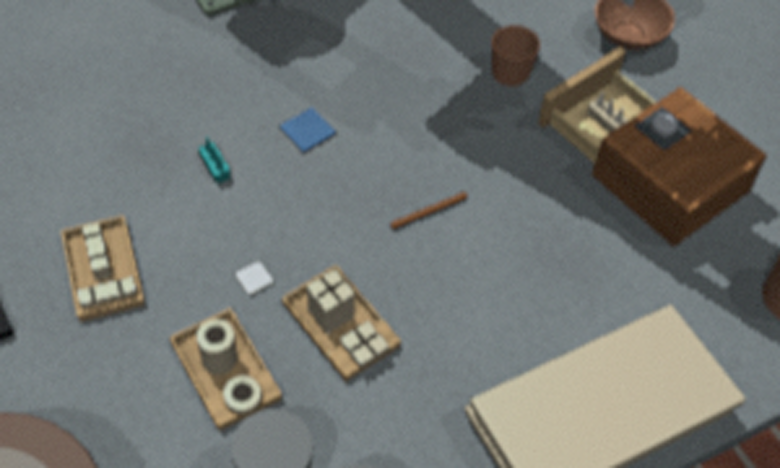

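View pics/sd9.png

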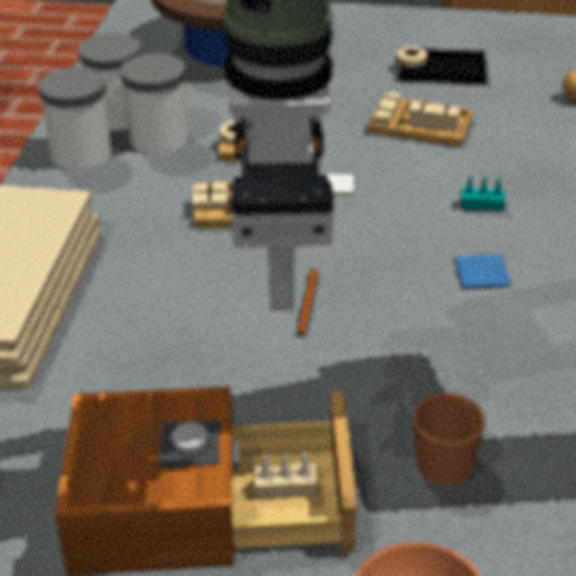

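All of it stands as asked, and the gripper is clear of everything. I'm handing the job in.

```bash
python3 -c "
from cell import *
print(close_job())"
```

```text
the job is handed in; nothing more can be done
None
```

The job is handed in at about 37 s of the 120 s allowed, with everything put away as asked; `close_job()` reports no verdict.

- **Kiln furniture:** The round prop and the square prop stand upright in their own light-wood trays. The setter bar lies flat in its tray, along the tray's length, so across the way its sample lies. It sits nearer the front wall than centred, but inside the bay.
- **Latch and drawer:** I pressed the steel button about 6.7 mm, at about 5.8 N. The drawer sprang fully open and was left open.
- **Cone pack:** The buff pack was gripped across its base and kept upright all the way. It now stands on the drawer floor. I did not touch the turquoise pack or the black tray.

**Last checks:** The final wrist, scene and side pictures agree on all of this, except that in the side view the arm hides the two prop trays; the scene view shows both. The gripper was 0.24 m up and clear of everything at hand-in. The largest wrist force I read was about 6 N, at the latch, and no check failed.

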